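# Pack the hose nozzles in their case and latch it

### The job

Put every hose nozzle that lies on the bench away in the black case: lay each one in the cut-out of its own length (the one tagged with the colour of its collar) and press it down past the sprung nubs until it is fully home. Then shut the lid, swing the latch's wire loop over and down behind the hooked keeper on the lid, and only then fold the red lever down until it snaps over centre and lies flat, with the loop still hooked. Leave the other things on the bench where they are.

Things in the scene. Friction and masses are not known exactly. Their poses are not given: they have to be found in the camera images.
- case: Black hard case, fixed, 240 mm wide (y), x -50 to +85 mm; origin at bench height, x pointing from the latch to the lid hinge, z up. Rim 46 mm high. Latch block in front: x -115 to -50, |y|<45, 40 mm high. Grey insert (top 40 mm high) has four cut-outs along x at y -75, -25, 25, 75, tagged red, yellow, blue, white; a finger trough (x -4 to 40, floor 6 mm high) runs across all of them.
- slot_a (a point): Centre of the red-collared nozzle when fully home, 26 mm above the bench; x along the cut-out (either way round fits). Cut-out 22 mm wide, 5 mm longer than the nozzle; collar and fingers go in the trough. Two sprung nubs hold a nozzle that is only laid in 8 to 14 mm too high (the lid then cannot shut); some 10 to 20 N straight down snaps it past them to the bottom.
- slot_b (a point): Centre of the yellow-collared nozzle when fully home, 26 mm above the bench; x along the cut-out (either way round fits). Cut-out 22 mm wide, 5 mm longer than the nozzle; collar and fingers go in the trough. Two sprung nubs hold a nozzle that is only laid in 8 to 14 mm too high (the lid then cannot shut); some 10 to 20 N straight down snaps it past them to the bottom.
- slot_c (a point): Centre of the blue-collared nozzle when fully home, 26 mm above the bench; x along the cut-out (either way round fits). Cut-out 22 mm wide, 5 mm longer than the nozzle; collar and fingers go in the trough. Two sprung nubs hold a nozzle that is only laid in 8 to 14 mm too high (the lid then cannot shut); some 10 to 20 N straight down snaps it past them to the bottom.
- slot_d (a point): Centre of the white-collared nozzle when fully home, 26 mm above the bench; x along the cut-out (either way round fits). Cut-out 22 mm wide, 5 mm longer than the nozzle; collar and fingers go in the trough. Two sprung nubs hold a nozzle that is only laid in 8 to 14 mm too high (the lid then cannot shut); some 10 to 20 N straight down snaps it past them to the bottom.
- nozzle_a_center (a point): Centre of a loose brass hose nozzle with red collar, 72 mm long, 90 g; x along its length. Ends round, 20 mm diameter; the middle 30 mm is a square collar, 20 x 20 mm, to grip and on which it lies (centre 10 mm above the bench). Both ends are alike and it may lie on any side. None if absent.
- nozzle_b_center (a point): Centre of a loose brass hose nozzle with yellow collar, 84 mm long, 90 g; x along its length. Ends round, 20 mm diameter; the middle 30 mm is a square collar, 20 x 20 mm, to grip and on which it lies (centre 10 mm above the bench). Both ends are alike and it may lie on any side. None if absent.
- nozzle_c_center (a point): Centre of a loose brass hose nozzle with blue collar, 96 mm long, 90 g; x along its length. Ends round, 20 mm diameter; the middle 30 mm is a square collar, 20 x 20 mm, to grip and on which it lies (centre 10 mm above the bench). Both ends are alike and it may lie on any side. None if absent.
- nozzle_d_center (a point): Centre of a loose brass hose nozzle with white collar, 108 mm long, 90 g; x along its length. Ends round, 20 mm diameter; the middle 30 mm is a square collar, 20 x 20 mm, to grip and on which it lies (centre 10 mm above the bench). Both ends are alike and it may lie on any side. None if absent.
- lid (a joint): Green lid 240 x 135 x 10 mm, hinged along the case's far rim (axis along the case's y at case x = 85 mm, 46 mm above the bench): 0 shut, grows as it opens (rad); 1.65 to 1.8 at the start, leaning back a little. Stiff hinge (0.3 N m): it stays where left. Shut, its upper face is 56 mm above the bench.
- lid_tab (a point): Centre of the orange grip tab on the lid's free edge: 16 mm wide along y (pinch across this), 10 mm thick, standing out 22 mm from the edge, 148 mm from the hinge axis, 90 mm left (+y) of the lid's middle. Lid open: points up; lid shut: level, 51 mm above the bench. It can turn about y between the fingers as they follow the arc.
- lever (a joint): Red latch lever, hinged at lever_pivot about the case's y: 0 folded flat, pointing to the case's -x, away from the lid; grows as raised (1.57 upright), stop at 2.15; 1.85 to 2.1 at the start. Stiff (0.06 N m), stays where left. With the loop hooked it tightens from about 1 rad, is over centre below about 0.25 rad; pressed on down to 0, the loop's pull holds it.
- lever_pivot (a point): Point on the lever's hinge axis, fixed to the case: case x = -85, y = 0 mm, 58 mm above the bench.
- lever_grip (a point): Centre of the lever's free end, 54 mm from its pivot (the lever ends 64 mm from it). A flat bar 20 mm wide (y, pinch across this), 6 mm thick. Folded down it is 58 mm above the bench, beyond the front of the latch block; below it is free. It can turn about y between the fingers.
- loop (a joint): Wire loop, hinged on a pin in the lever at case x = -85 - 18 cos(lever - 0.28), height 58 + 18 sin(lever - 0.28) mm. From pin to bar it points (loop - lever) rad above the case's +x. 4.15 to 4.4 at the start: thrown forward away from the lid (stop at 4.4). Swings freely and falls by its weight.
- loop_bar (a point): Middle of the loop's cross bar (6 mm thick, 40 mm long along y), 63.6 mm from the pin. This bar goes behind the keeper; lying on the shut lid its centre is 59 mm above the bench.
- loop_tab (a point): Grip point on the loop's orange tab, 21 mm from the bar. The tab is 14 mm wide along y (pinch across this), 5 mm thick, 30 mm long, tipped 0.9 rad up from the line from pin to bar, so that it stands up from the lid when the loop is hooked. It can turn about y between the fingers.
- keeper_seat (a point): Where the bar's centre bears when hooked; lid shut: case x = -36, y = 0, 59 mm above the bench, axes as the case's. The steel keeper is a post 24 mm wide (y) at x -9 to -3 from here with a lip 7 to 11 mm above here, out to x +2. The bar passes over the lip (over 14 mm above here), comes down beyond x +5 and is pulled back under it. Sprung: gives up to 6 mm to -x, 7 N/mm.
- spray_bottle: Bystander: green spray bottle with white head, 72 mm diameter, 206 mm tall; origin under its foot.
- jar: Bystander: glass preserving jar with clamp lid, 94 mm diameter, 124 mm tall; origin under its foot.
- dibber: Bystander: steel dibber with wooden T handle, lying near the robot, 240 mm long, 24 mm high; origin at bench height.
- bowl: Bystander: white ceramic bowl, 120 mm across, 50 mm high; origin under its foot.
- feeder: Bystander: upright aluminium bird-feeder tube, 60 mm across the foot, 205 mm tall; origin under its foot.
- pot: Bystander: terracotta pot, 90 mm across, 85 mm tall; origin under its foot.
Not all that is in view belongs to the job. Leave any green or purple look-alike of the part that bears nozzle_c_center alone.

How it is judged:
On the way, in this order (a step that is already met when the one before it is completed fails the run):
1. every nozzle present is fully home in its own cut-out (horizontal distance between nozzle_a_center and slot_a below 0.006 m and z of nozzle_a_center in the frame of slot_a between -0.004 and 0.004 m and angle between the x axis of nozzle_a_center and the x axis of slot_a, either way round below 0.12 rad and horizontal distance between nozzle_b_center and slot_b below 0.006 m and z of nozzle_b_center in the frame of slot_b between -0.004 and 0.004 m and angle between the x axis of nozzle_b_center and the x axis of slot_b, either way round below 0.12 rad and horizontal distance between nozzle_c_center and slot_c below 0.006 m and z of nozzle_c_center in the frame of slot_c between -0.004 and 0.004 m and angle between the x axis of nozzle_c_center and the x axis of slot_c, either way round below 0.12 rad and horizontal distance between nozzle_d_center and slot_d below 0.006 m and z of nozzle_d_center in the frame of slot_d between -0.004 and 0.004 m and angle between the x axis of nozzle_d_center and the x axis of slot_d, either way round below 0.12 rad), for 0.2 s.
2. the lid is shut over them (all of step 1 and value of joint lid below 0.04 rad), for 0.2 s.
3. the loop's bar is down behind the keeper while the lever still stands up (value of joint lid below 0.04 rad and x of loop_bar in the frame of keeper_seat between -0.003 and 0.025 m and z of loop_bar in the frame of keeper_seat between -0.006 and 0.006 m and value of joint lever above 1 rad), for 0.2 s.
4. the lever is snapped down with the loop hooked (value of joint lid below 0.04 rad and x of loop_bar in the frame of keeper_seat between -0.003 and 0.004 m and z of loop_bar in the frame of keeper_seat between -0.006 and 0.006 m and value of joint lever below 0.1 rad), for 0.2 s.
At the end, for the whole second after the job is handed in: every nozzle present lies home in its own cut-out (within 6 mm sideways, 4 mm in height, 0.12 rad), the lid is shut (under 0.04 rad), the loop's bar is pulled tight under the keeper's lip and the lever lies down over centre (under 0.1 rad), all at rest (all of step 1 and all of step 4 and velocity of joint lever below 0.1 rad/s); the robot touches nothing.
It fails at once if a bystander (spray bottle, jar, dibber, bowl, feeder tube, pot) is knocked more than 5 cm from its place (distance of any of spray_bottle, jar, dibber, bowl, feeder, pot from where it was at the start of the episode above 0.05 m).
Of nozzle_a, nozzle_b, nozzle_c, nozzle_d only 2 to 4 are there at a start; the rules pass over those that are not, and their reading is None.
At some moment in a run one of nozzle_a, nozzle_b, nozzle_c, nozzle_d may be knocked a few centimetres aside while the robot is not near it.
Once in a run the grip may slacken for a moment while it holds something.
It also fails if it takes over 210 s, if anything falls off the work surface, if the arm or the gripper's body presses on something with over 40 N, if the wrist force passes 120 N, or if a joint passes its speed limit or range.

### The arm

A 7-joint arm with a two-finger parallel gripper is mounted at the origin on the work surface. World frame = base frame: x ahead of the robot, y to its left, z up, the work surface at z = 0. Lengths are in m, angles in rad, forces in N, time in s.
With the tool pointing down it reaches from about 0.4 to 0.875 m from the base axis. Payload 6.5 kg.
Tool frame: the origin (TCP) lies at the very end of the fingers, on their centre line; the grasp point (between the pads) lies 19 mm behind it; z points along the fingers, y is the line along which they close (so a half turn about z gives the same grasp; the last joint's range is limited). The gripper opens to 85 mm and grips with 20 to 120 N. Pads are 22 mm wide; open, the fingers measure 114 mm over their backs; the gripper's body (76 mm by 85 mm) begins 54 mm behind the grasp point. The pads swing forward as they close: fully open they stand 13 mm farther back than shut.
Start: joints at [-1.357, 0.536, -0.004, 1.538, 0.003, 1.067, -0.071], TCP at [0.18, 0.625, 0.231] pointing down, gripper open.
Joint ranges: [-2.7, 2.7], [-0.37, 2.16], [-1.27, 1.26], [0.24, 2.4], [-1.31, 4.45], [0.19, 1.91], [-2.76, 2.76]. Speed limits (rad/s): [2.39, 2.39, 3.14, 3.14, 3.14, 3.14, 3.14].

### API

Orientations are given as [roll, pitch, yaw] about the fixed x, y, z axes, in that order (R = Rz(yaw) Ry(pitch) Rx(roll)).
In Python, from bench import manip gives the robot as it stands.
- The arm moves only by the shell command python3 -m pendant 'ROWS' [FORCE]. ROWS is JSON, one flat list of numbers, 7 for each row, row after row: the shift along the tool's x, y, z in mm, then the turn, a rotation vector about the tool's x, y, z in degrees, then the opening, from -1 (shut) to 1 (fully open). In form: [tx, ty, tz, wx, wy, wz, fingers, tx, ty, tz, wx, wy, wz, fingers, ...]. A call has exactly 5 rows; each row is the pose to reach, as a shift and turn from the pose commanded when the call began, along the tool's axes at that moment; what a row does not reach only later rows make up. A row lasts 1/8 s, in which the tool goes at most 62.5 mm and 10.7 degrees, less where a joint would pass 70% of its speed; a pose out of reach is approached as far as the arm can. A call with a gripper value outside its range is refused whole. The fingers move at their own pace and stop on an object; FORCE is the grip in N (left out, the last holds). Time passes only in rows, so rows that repeat a pose let the fingers close, or fill a call up. It gives the time, the measured TCP pose, the force, the opening and the grip force at its end, in the units of the state.
- manip.read_state(): the state, without advancing time (a new reading comes with each control period).
- manip.snapshot(name): name is "scene" or "top" or "wrist"; returns a dict with "img" (420x560x3 uint8, red, green, blue), "z_map" (420x560 float32, m along the optical axis (not along the pixel's ray), 0 where there is no reading), "mtx" (3x3 intrinsics, pixels), "xyz" and "rotation" of the camera in the world. Camera axes: x right, y down, z forward; pixel columns grow to the right and rows downward; lengths in m; the calibration is good to about 2 mm. A picture is of the moment at which its call begins.
- manip.hand_in(): hands the job in; it is judged then, once.
The state is a dict: "t": time; "joint_positions": joint angles; "dq": joint speeds; "joint_efforts": joint torques, N m; "ee_pos": TCP position; "orientation": TCP orientation; "contact_force": force on the tool from outside, world axes, zero at the start; "wrist_torque": the same for the moment, N m; "gripper_width": finger opening in m; "grasp_force": force on a finger pad.
Only numpy, scipy, OpenCV 4.12 (cv2) and the standard library are available. Lean on these libraries where they do the work, as an engineer would, in place of code of your own. Each camera call takes 0.05 s, during which the arm holds its last target. There are 200 camera calls.

## Working session

There is one attempt and no reset: what is moved stays moved. The work goes in short steps, Python scripts to look and compute and a shell command to move; the robot and the scene stay as the last step left them, time stands still between calls to the robot, and variables do not carry over. Pictures are saved under pics/ and viewed, at most 14 in all, crops included, and the job is handed in when it is done.

```bash
ls; mkdir -p pics; cat > h.py <<'E'
import numpy as np, cv2
from bench import manip
from scipy.spatial.transform import Rotation as R
def snap(n,save=None):
    s=manip.snapshot(n)
    if save: cv2.imwrite('pics/'+save,cv2.cvtColor(s['img'],cv2.COLOR_RGB2BGR))
    return s
def rot(s):
    r=np.array(s['rotation'],float)
    return r if r.shape==(3,3) else (R.from_euler('xyz',r).as_matrix() if r.size==3 else R.from_quat(r).as_matrix())
def cloud(s):
    K=np.array(s['mtx']);z=s['z_map'];v,u=np.mgrid[:z.shape[0],:z.shape[1]]
    p=np.stack([(u-K[0,2])/K[0,0]*z,(v-K[1,2])/K[1,1]*z,z],-1)
    P=p@rot(s).T+np.array(s['xyz']); P[z==0]=np.nan; return P
def onplane(s,u,v,h):
    K=np.array(s['mtx']);d=rot(s)@np.array([(u-K[0,2])/K[0,0],(v-K[1,2])/K[1,1],1]);c=np.array(s['xyz'])
    return c+d*(h-c[2])/d[2]
E
python3 - <<'E'
from h import *
for n in('scene','top'):
    s=snap(n,n+'0.png');print(n,s['xyz'],s['rotation'],s['mtx'])
print(manip.read_state())
E
```

```text
pics
scene [0.96048327 0.72313108 0.84501282] [-2.33781175  0.00808477  2.60383664] [[429.93954773   0.         278.21209065]
 [  0.         429.93954773 210.00043126]
 [  0.           0.           1.        ]]
top [ 0.29991099 -0.00273973  1.25886737] [-2.9311781   0.00605479 -1.56592846] [[448.14973278   0.         283.20457409]
 [  0.         448.14973278 216.26867645]
 [  0.           0.           1.        ]]
{'t': 0.1, 'joint_positions': array([-1.35722913,  0.53708762, -0.00442289,  1.5387805 ,  0.00260715,
        1.06724625, -0.07122198]), 'dq': array([-1.53581955e-03, -2.25909871e-03,  1.51532792e-03, -3.25743852e-03,
       -4.52684383e-04, -9.73071779e-05,  7.66897192e-04]), 'joint_efforts': array([ 1.91784122e-03, -5.84562743e+01,  1.05152160e+00, -2.59776914e+01,
        1.26209625e-02,  4.54311594e-03,  4.76022353e-05]), 'ee_pos': array([0.17935655, 0.62418777, 0.23050022]), 'orientation': array([-3.14008183e+00,  1.26558557e-04,  2.86186523e+00]), 'contact_force': array([0.54275365, 0.73360385, 0.77932874]), 'wrist_torque': array([-0.00697217, -0.04572534,  0.03444879]), 'grasp_force': 0.0, 'gripper_width': 0.08504839056900228}
```

View pics/scene0.png

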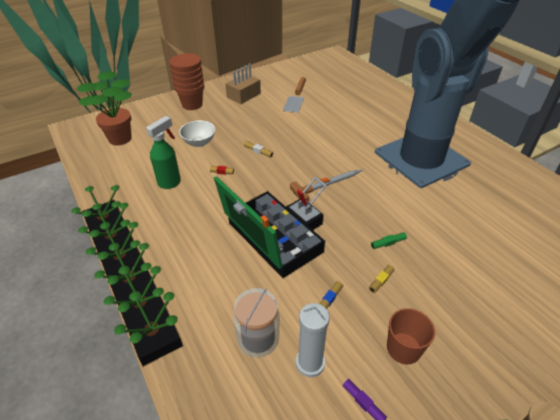

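View pics/top0.png

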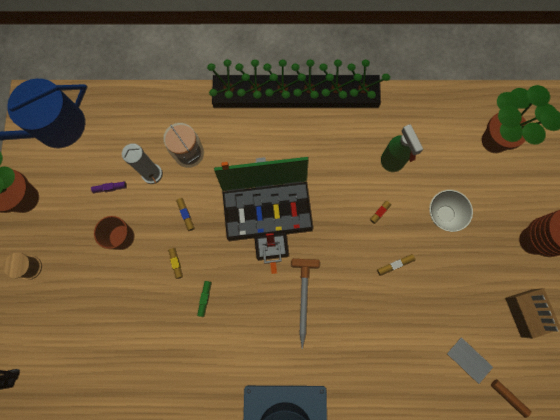

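The top view shows all four nozzles: red (381,212), white (397,265), blue (185,213) and yellow (175,263). The case is near (268,212), with its lid open and its latch toward the robot. The look-alikes are green (204,298) and purple (109,187).

```bash
cat > meas.py <<'E'
from h import *
def nozzles(s,P,names='abcd'):
    hsv=cv2.cvtColor(s['img'],cv2.COLOR_RGB2HSV);H,S,V=[hsv[...,i].astype(int) for i in range(3)]
    up=(P[...,2]>0.009)&(P[...,2]<0.03)
    n,l,st,c=cv2.connectedComponentsWithStats(up.astype(np.uint8))
    for i in range(1,n):
        if not 60<st[i,4]<900: continue
        m=l==i; q=P[m]; vs,us=np.where(m)
        W=np.array([onplane(s,u,v,0.014)[:2] for u,v in zip(us,vs)],np.float32)
        (cx,cy),(w,h),a=cv2.minAreaRect(W); 
        if not 0.05<max(w,h)<0.13 or min(w,h)>.04: continue
        ang=a if w>h else a+90
        core=m&(np.hypot(*(np.indices(m.shape).T-np.array([vs.mean(),us.mean()])).T)<5)
        print(f'c=({cx:.4f},{cy:.4f}) L={max(w,h):.3f} w={min(w,h):.3f} ang={(ang+90)%180-90:.1f} px=({us.mean():.0f},{vs.mean():.0f}) zmax={np.percentile(q[:,2],90):.4f} hsv={[int(np.median(x[core])) for x in(H,S,V)]}')
E
python3 - <<'E'
from meas import *
for n in('top','scene'):
    s=snap(n);P=cloud(s);print(n,'bench z',np.nanmedian(P[...,2][250:350]))
    nozzles(s,P)
    near=(np.abs(P[...,0]-0.47)<.3)&(np.abs(P[...,1]-.05)<.3)
    for lo,hi in((.042,.0495),(.0375,.042)):
        m=near&(P[...,2]>lo)&(P[...,2]<hi)
        k,l,st,c=cv2.connectedComponentsWithStats(m.astype(np.uint8))
        for i in range(1,k):
            if st[i,4]>60:
                W=P[l==i][:,:2].astype(np.float32);print(lo,st[i],cv2.minAreaRect(W))
    hsv=cv2.cvtColor(s['img'],cv2.COLOR_RGB2HSV)
    for nm,rng in(('orange/red',((0,150,120),(15,255,255))),('red2',((172,150,90),(180,255,255))),('green',((55,120,30),(90,255,255)))):
        m=(cv2.inRange(hsv,*rng)>0)&near
        k,l,st,c=cv2.connectedComponentsWithStats(m.astype(np.uint8))
        for i in range(1,k):
            if st[i,4]>15:
                print(nm,st[i],c[i].round(0),np.nanmedian(P[l==i],0).round(4))
E
```

```text
top bench z -0.0008873962511395384
c=(0.7828,-0.5972) L=0.072 w=0.026 ang=38.6 px=(489,146) zmax=0.0277 hsv=[13, 168, 40]
c=(0.7329,0.2723) L=0.085 w=0.032 ang=-61.5 px=(194,161) zmax=0.0270 hsv=[19, 93, 90]
c=(0.7190,-0.3018) L=0.067 w=0.030 ang=57.1 px=(389,166) zmax=0.0267 hsv=[38, 134, 37]
c=(0.6505,0.5124) L=0.098 w=0.024 ang=-84.9 px=(108,187) zmax=0.0215 hsv=[141, 145, 90]
c=(0.6077,0.7324) L=0.084 w=0.032 ang=-23.5 px=(32,202) zmax=0.0280 hsv=[13, 171, 41]
c=(0.5712,0.2863) L=0.099 w=0.021 ang=23.8 px=(185,214) zmax=0.0210 hsv=[113, 171, 122]
c=(0.5798,-0.2706) L=0.074 w=0.020 ang=-41.1 px=(380,212) zmax=0.0211 hsv=[3, 212, 133]
c=(0.5158,0.4877) L=0.069 w=0.037 ang=-23.5 px=(111,232) zmax=0.0282 hsv=[12, 168, 48]
c=(0.4995,-0.6710) L=0.074 w=0.025 ang=4.6 px=(524,242) zmax=0.0273 hsv=[12, 177, 39]
c=(0.4320,0.3068) L=0.086 w=0.021 ang=18.1 px=(175,263) zmax=0.0211 hsv=[25, 213, 163]
c=(0.4301,-0.3081) L=0.109 w=0.020 ang=-66.6 px=(396,265) zmax=0.0209 hsv=[29, 21, 155]
c=(0.4172,0.7013) L=0.058 w=0.029 ang=-10.0 px=(34,268) zmax=0.0279 hsv=[16, 152, 44]
c=(0.3351,0.2220) L=0
[... 3069 characters left out ...]
548584, 0.051982879638671875), (0.1377580165863037, 0.2453162670135498), 5.12253999710083)
0.0375 [247 193  77  56 943] ((0.5119958519935608, 0.0343312993645668), (0.11996077746152878, 0.23529301583766937), 13.821022987365723)
0.0375 [281 252  25  13  96] ((0.5915497541427612, 0.1575973629951477), (0.03276120871305466, 0.061133988201618195), 80.53863525390625)
orange/red [321 178   8   4  26] [325. 180.] [0.4088 0.0287 0.1094]
orange/red [291 183  12  11  61] [296. 188.] [ 0.4389 -0.0637  0.0232]
orange/red [261 215   7  12  46] [264. 220.] [0.6613 0.1532 0.1989]
green [ 215  177   68   92 1696] [251. 225.] [0.6619 0.0933 0.1194]
green [372 233  34  15 234] [389. 240.] [0.3402 0.2258 0.0173]
```

```bash
python3 - <<'E'
import cv2
a=cv2.imread('pics/scene0.png')[160:290,200:350];b=cv2.imread('pics/top0.png')[140:285,200:330]
cv2.imwrite('pics/c0.png',cv2.hconcat([cv2.resize(a,(400,350),interpolation=2),cv2.resize(b,(390,350),interpolation=2)]))
E
```

```text
(no output)
```

View pics/c0.png

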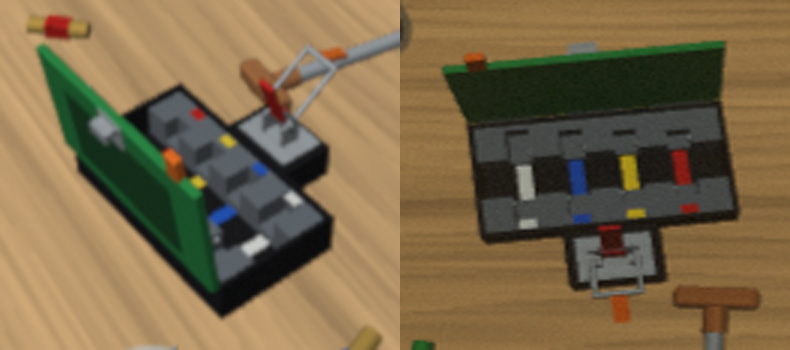

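```bash
python3 - <<'E'
from meas import *
s=snap('top');P=cloud(s);hsv=cv2.cvtColor(s['img'],cv2.COLOR_RGB2HSV)
roi=np.zeros(hsv.shape[:2],bool);roi[185:240,222:312]=1
pts={}
for nm,rng in dict(red=((0,150,70),(8,255,255)),yel=((20,120,90),(32,255,255)),blu=((105,140,70),(122,255,255)),whi=((0,0,125),(180,60,255))).items():
    m=(cv2.inRange(hsv,*rng)>0)&roi
    k,l,st,c=cv2.connectedComponentsWithStats(m.astype(np.uint8))
    for i in range(1,k):
        if st[i,4]>6:
            z=np.nanmedian(P[l==i][:,2]);h=.006 if z<.02 else .04
            W=onplane(s,*c[i],h);print(nm,st[i],round(z,4),W.round(4))
            if h==.006: pts[nm]=W
Y=dict(red=-.075,yel=-.025,blu=.025,whi=.075)
A=np.array([pts[n][:2] for n in Y]);y=np.array(list(Y.values()))
fx=np.polyfit(y,A[:,0],1);fy=np.polyfit(y,A[:,1],1);print('scale',np.hypot(fx[0],fy[0]),'yaw',np.degrees(np.arctan2(-fx[0],fy[0])),'x18/y0 point',fx[1],fy[1])
yaw=np.arctan2(-fx[0],fy[0]);R2=np.array([[np.cos(yaw),-np.sin(yaw)],[np.sin(yaw),np.cos(yaw)]]);o=np.array([fx[1],fy[1]])-R2@[.018,0]
print('origin',o)
# check in case frame: heights
for n in('top','scene'):
    s=snap(n);P=cloud(s);Q=P.copy();Q[...,:2]=(P[...,:2]-o)@R2
    b=lambda lo,hi,ax,r:[np.nanpercentile(Q[(Q[...,2]>lo)&(Q[...,2]<hi)&r][:,ax],p).round(4) for p in(1,50,99)]
    near=(np.abs(Q[...,0])<.14)&(np.abs(Q[...,1])<.15)
    rim=near&(Q[...,0]>-.065)
    print(n,'rim x',b(.043,.049,0,rim),'y',b(.043,.049,1,rim),'block x',b(.036,.044,0,near&(Q[...,0]<-.055)),'y',b(.036,.044,1,near&(Q[...,0]<-.055)))
    hs=cv2.cvtColor(s['img'],cv2.COLOR_RGB2HSV)
    org=(hs[...,0]<16)&(hs[...,1]>140)&(hs[...,2]>100)&(np.abs(Q[...,0]-.0)<.25)&(np.abs(Q[...,1])<.13)&(Q[...,2]>.035)
    k,l,st,c=cv2.connectedComponentsWithStats(org.astype(np.uint8))
    for i in range(1,k):
        if st[i,4]>6: q=Q[l==i];print('  org/red',st[i,4],np.nanmedian(q,0).round(4),np.nanmin(q,0).round(4),np.nanmax(q,0).round(4))
E
```

```text
red [290 202   7  15  75] 0.006 [ 0.5901 -0.0228  0.006 ]
red [294 225   6   3  17] 0.0416 [ 0.5326 -0.0306  0.04  ]
red [266 233   8   3  18] 0.1164 [0.5104 0.0447 0.04  ]
yel [273 204   7  15  77] 0.0048 [0.5828 0.0269 0.006 ]
yel [276 226   6   5  23] 0.0395 [0.5267 0.0191 0.04  ]
blu [256 206   6  15  72] 0.0058 [0.5774 0.0766 0.006 ]
blu [258 229   6   4  18] 0.04 [0.5204 0.0698 0.04  ]
whi [239 209   6  14  62] 0.0054 [0.5696 0.1253 0.006 ]
whi [240 231   6   4  18] 0.0398 [0.5146 0.1195 0.04  ]
scale 0.9973270283353011 yaw 7.699903555443335 x18/y0 point 0.5799820477510782 0.05148071933111059
origin [0.56214435 0.049069  ]
top rim x [np.float64(-0.0525), np.float64(0.0093), np.float64(0.0856)] y [np.float64(-0.1201), np.float64(-0.0058), np.float64(0.1189)] block x [np.float64(-0.1156), np.float64(-0.0902), np.float64(-0.0561)] y [np.float64(-0.0434), np.float64(-0.0004), np.float64(0.0442)]
  org/red 20 [0.1103 0.089  0.2   ] [0.1062 0.0815 0.1957] [0.1149 0.0944 0.2043]
  org/red 18 [-0.04   -0.0754  0.0402] [-0.0434 -0.0824  0.0377] [-0.0344 -0.0681  0.0431]
  org/red 7 [-0.066   0.0016  0.1172] [-0.0672 -0.0061  0.1144] [-0.0648  0.0092  0.1195]
  org/red 64 [-0.153   0.0009  0.111 ] [-0.1668 -0.0059  0.1035] [-0.1387  0.0082  0.1208]
scene rim x [np.float64(-0.0517), np.float64(-0.0276), np.float64(0.0957)] y [np.float64(-0.1187), np.float64(0.0463), np.float64(0.1214)] block x [np.float64(-0.113), np.float64(-0.0768), np.float64(-0.0557)] y [np.float64(-0.0411), np.float64(0.0168), np.float64(0.0469)]
  org/red 25 [-0.1543  0.0007  0.1102] [-0.1633 -0.0063  0.1067] [-0.1404  0.0088  0.115 ]
  org/red 18 [-0.0647  0.0026  0.1161] [-0.0687 -0.0086  0.1101] [-0.0623  0.011   0.1185]
  org/red 13 [-0.0412 -0.0761  0.0398] [-0.0461 -0.0822  0.0374] [-0.0355 -0.0715  0.0425]
  org/red 51 [0.1128 0.0916 0.1984] [0.1061 0.0829 0.1807] [0.1158 0.098  0.2031]
```

```bash
cat > plan.py <<'E'
from h import *
import sys
CO=np.array([.5619,.0491]);CY=np.radians(7.7);CR=np.array([[np.cos(CY),-np.sin(CY)],[np.sin(CY),np.cos(CY)]])
def c2w(p): p=np.array(p,float);return np.r_[CO+CR@p[:2],p[2]]
def plan(p,rpy,frm=None):
    st=manip.read_state();T=R.from_euler('xyz',st['orientation']);G=R.from_euler('xyz',rpy)
    d=T.inv().apply(np.array(p)-st['ee_pos'])*1e3;w=np.degrees((T.inv()*G).as_rotvec())
    print('t%.1f'%st['t'],'tcp',st['ee_pos'].round(4),'rpy',np.degrees(st['orientation']).round(1),'-> d',d.round(1),'w',w.round(1),'F',st['contact_force'].round(1),'wd',round(st['gripper_width'],4),'g',round(st['grasp_force'],1))
if __name__=='__main__':  # w|c x y z yawdeg [pitch]
    f,*a=sys.argv[1:];a=[float(v) for v in a]
    p=c2w(a[:3]) if f=='c' else np.array(a[:3])
    y=np.radians(a[3])+(CY if f=='c' else 0)
    plan(p,(np.pi,np.radians(a[4]) if len(a)>4 else 0,y))
E
python3 plan.py w .432 .3068 .12 198.1
```

```text
t0.3 tcp [0.1795 0.6246 0.2311] rpy [-180.    0.  164.] -> d [-330.4 -235.7  111.2] w [ -0.   -0.  -34.1] F [ 0.4  0.1 -0.7] wd 0.0853 g 0.0
```

```bash
python3 -m pendant '[-60,-43,20,0,0,-7,0.4,-120,-86,40,0,0,-14,0.4,-180,-128,60,0,0,-21,0.4,-220,-157,74,0,0,-28,0.4,-240,-171,81,0,0,-34,0.4]' 80; python3 plan.py w .432 .3068 .12 198.1
```

```text
t: 0.98
ee_pos: [0.3644, 0.3921, 0.15]
orientation: [-3.141, 0.001, -2.825]
contact_force: [0.8, -0.4, -0.4]
gripper_width: 0.0596
grasp_force: 0.0
t1.0 tcp [0.3644 0.3921 0.15  ] rpy [-180.     0.  -161.9] -> d [ -37.7 -102.1   30. ] w [-0.  0.  0.] F [ 0.8 -0.4 -0.4] wd 0.0596 g 0.0
```

```bash
python3 -m pendant '[-19,-51,15,0,0,0,0.4,-38,-102,30,0,0,0,0.4,-38,-102,60,0,0,0,0.4,-38,-102,60,0,0,0,0.4,-38,-102,60,0,0,0,0.4]'; python3 plan.py w .432 .3068 .003 198.1; python3 - <<'E'
from meas import *
s=snap('top');nozzles(s,cloud(s))
snap('wrist','w1.png')
E
```

```text
t: 1.6
ee_pos: [0.4304, 0.31, 0.0911]
orientation: [3.141, 0.001, -2.826]
contact_force: [0.5, 0.2, 0.3]
gripper_width: 0.0596
grasp_force: 0.0
t1.6 tcp [0.4304 0.31   0.0911] rpy [ 180.     0.  -161.9] -> d [-0.4 -3.6 88.1] w [ 0.  0. -0.] F [0.5 0.2 0.3] wd 0.0596 g 0.0
c=(0.7817,-0.5998) L=0.075 w=0.028 ang=42.0 px=(489,146) zmax=0.0278 hsv=[13, 170, 43]
c=(0.7335,0.2712) L=0.086 w=0.035 ang=-59.7 px=(194,161) zmax=0.0279 hsv=[19, 97, 96]
c=(0.7183,-0.2997) L=0.067 w=0.029 ang=53.5 px=(389,166) zmax=0.0279 hsv=[37, 128, 40]
c=(0.6514,0.5124) L=0.099 w=0.023 ang=-79.9 px=(108,187) zmax=0.0215 hsv=[141, 146, 97]
c=(0.6074,0.7315) L=0.084 w=0.034 ang=-23.5 px=(32,202) zmax=0.0287 hsv=[13, 170, 45]
c=(0.5717,0.2865) L=0.098 w=0.021 ang=23.8 px=(185,214) zmax=0.0211 hsv=[113, 175, 130]
c=(0.5797,-0.2703) L=0.074 w=0.020 ang=-41.7 px=(380,212) zmax=0.0209 hsv=[3, 211, 143]
c=(0.4994,-0.6703) L=0.074 w=0.027 ang=4.6 px=(524,242) zmax=0.0285 hsv=[12, 172, 42]
c=(0.4298,-0.3076) L=0.110 w=0.020 ang=-66.5 px=(396,265) zmax=0.0214 hsv=[30, 20, 165]
c=(0.4159,0.7022) L=0.058 w=0.030 ang=-12.8 px=(34,268) zmax=0.0270 hsv=[16, 149, 48]
c=(0.4166,0.3017) L=0.053 w=0.021 ang=18.1 px=(176,268) zmax=0.0209 hsv=[21, 178, 126]
c=(0.3351,0.2221) L=0.097 w=0.021 ang=-10.1 px=(204,299) zmax=0.0211 hsv=[59, 154, 100]
c=(0.2897,-0.6255) L=0.112 w=0.012 ang=17.6 px=(517,318) zmax=0.0280 hsv=[17, 146, 41]
c=(0.0823,-0.5898) L=0.117 w=0.024 ang=45.9 px=(511,399) zmax=0.0239 hsv=[13, 178, 102]
```

View pics/w1.png

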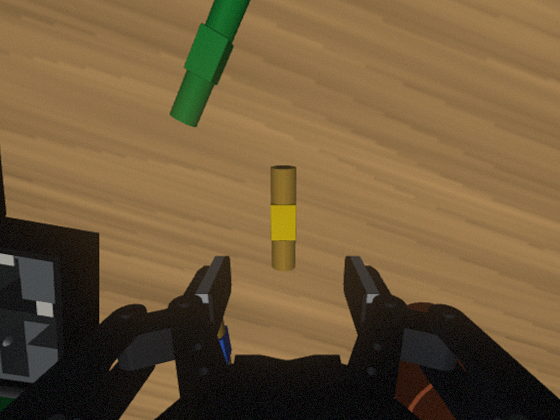

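The wrist view shows the yellow nozzle centred between the fingers at (283,217), aligned with them. I'm descending to grip it.

```bash
python3 -m pendant '[0,-4,40,0,0,0,0.4,0,-4,70,0,0,0,0.4,0,-4,80,0,0,0,0.4,0,-4,88,0,0,0,0.4,0,-4,88,0,0,0,0.4]'; python3 plan.py w .432 .3068 .003 198.1;  python3 -m pendant '[0,0,0,0,0,0,-1,0,0,0,0,0,0,-1,0,0,0,0,0,0,-1,0,0,0,0,0,0,-1,0,0,0,0,0,0,-1]' 80; python3 -m pendant '[0,0,-30,0,0,0,-1,0,0,-80,0,0,0,-1,0,0,-130,0,0,0,-1,0,0,-130,0,0,0,-1,0,0,-130,0,0,0,-1]'; python3 plan.py c .018 -.025 .15 180
```

```text
t: 2.33
ee_pos: [0.4321, 0.3054, 0.0028]
orientation: [3.141, 0.001, -2.828]
contact_force: [0.2, -0.1, -0.6]
gripper_width: 0.0603
grasp_force: 0.0
t2.3 tcp [0.4321 0.3054 0.0028] rpy [ 180.    0. -162.] -> d [-0.3  1.3 -0.2] w [ 0.   0.  -0.1] F [ 0.2 -0.1 -0.6] wd 0.0603 g 0.0
t: 2.95
ee_pos: [0.4322, 0.3054, 0.0032]
orientation: [3.141, 0.001, -2.828]
contact_force: [-0.4, 0.3, 7.1]
gripper_width: 0.0182
grasp_force: 78.8
t: 3.58
ee_pos: [0.4314, 0.3046, 0.132]
orientation: [-3.141, -0.001, -2.828]
contact_force: [-0.4, -0.3, -1.6]
gripper_width: 0.0181
grasp_force: 78.4
t3.6 tcp [0.4314 0.3046 0.132 ] rpy [-180.   -0. -162.] -> d [ -58.6 -311.1  -18. ] w [-0.  -0.  10.3] F [-0.4 -0.3 -1.6] wd 0.0181 g 78.4
```

```bash
python3 -m pendant '[-12,-62,-10,0,0,2,-1,-24,-124,-30,0,0,5,-1,-36,-186,-30,0,0,8,-1,-48,-248,-30,0,0,10,-1,-58,-300,-30,0,0,10,-1]'; python3 -m pendant '[0,-12,0,0,0,0,-1,0,-12,0,0,0,0,-1,0,-12,0,0,0,0,-1,0,-12,0,0,0,0,-1,0,-12,0,0,0,0,-1]'; python3 plan.py c .018 -.025 .045 180; python3 - <<'E'
from h import *
snap('wrist','w2.png')
E
```

```text
t: 4.2
ee_pos: [0.5791, 0.0354, 0.1604]
orientation: [-3.141, -0.003, -3.003]
contact_force: [1.6, 1.1, -0.5]
gripper_width: 0.018
grasp_force: 78.5
t: 4.82
ee_pos: [0.581, 0.0268, 0.1623]
orientation: [3.141, -0.0, -3.001]
contact_force: [0.3, -0.3, -1.1]
gripper_width: 0.0179
grasp_force: 78.5
t4.8 tcp [0.581  0.0268 0.1623] rpy [ 180.    -0.  -171.9] -> d [ -2.1  -0.4 117.3] w [ 0.  -0.   0.4] F [ 0.3 -0.3 -1.1] wd 0.0179 g 78.5
```

View pics/w2.png

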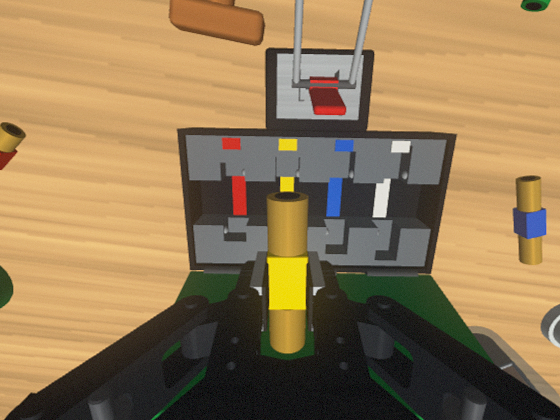

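The nozzle is held square, its collar between the pads at (288,280), lined up with the yellow slot at (287,150–185). I'm lowering it.

```bash
python3 -m pendant '[-2,0,40,0,0,0.4,-1,-2,0,80,0,0,0.4,-1,-2,0,100,0,0,0.4,-1,-2,0,110,0,0,0.4,-1,-2,0,110,0,0,0.4,-1]'; python3 plan.py c .018 -.025 .019 180;python3 -m pendant '[0,0,8,0,0,0,-1,0,0,14,0,0,0,-1,0,0,20,0,0,0,-1,0,0,20,0,0,0,-1,0,0,20,0,0,0,-1]'; python3 plan.py c .018 -.025 .019 180
```

```text
t: 5.5
ee_pos: [0.5835, 0.026, 0.0526]
orientation: [-3.142, 0.0, -3.009]
contact_force: [0.1, 0.2, -0.2]
gripper_width: 0.0182
grasp_force: 78.5
t5.5 tcp [0.5835 0.026  0.0526] rpy [-180.     0.  -172.4] -> d [ 0.3  0.8 33.6] w [-0.   0.  -0.1] F [ 0.1  0.2 -0.2] wd 0.0182 g 78.5
t: 6.12
ee_pos: [0.5829, 0.0257, 0.0338]
orientation: [-3.141, -0.0, -3.01]
contact_force: [-7.6, -0.5, 13.3]
gripper_width: 0.0179
grasp_force: 83.4
t6.1 tcp [0.5829 0.0257 0.0338] rpy [-180.    -0.  -172.4] -> d [-0.3  1.  14.8] w [-0.  -0.  -0.1] F [-7.6 -0.5 13.3] wd 0.0179 g 83.4
```

```bash
python3 -m pendant '[1,1,0,0,0,0,-1,1.5,1,3,0,0,0,-1,1.5,1,6,0,0,0,-1,1.5,1,9,0,0,0,-1,1.5,1,9,0,0,0,-1]'; python3 plan.py c .018 -.025 .019 180
```

```text
t: 6.75
ee_pos: [0.582, 0.0257, 0.0272]
orientation: [-3.141, 0.001, -3.01]
contact_force: [-13.4, -1.6, 38.3]
gripper_width: 0.0189
grasp_force: 48.2
t6.8 tcp [0.582  0.0257 0.0272] rpy [-180.     0.  -172.5] -> d [-1.2  0.9  8.2] w [-0.   0.  -0.2] F [-13.4  -1.6  38.3] wd 0.0189 g 48.2
```

```bash
python3 -m pendant '[1,0,-6,0,0,0,-1,2,0,-6,0,0,0,-1,2,0,-6,0,0,0,-1,2,0,-6,0,0,0,-1,2,0,-6,0,0,0,-1]'; python3 plan.py c .018 -.025 .019 180; python3 - <<'E'
from h import *
s=snap('wrist','w3.png')
E
```

```text
t: 7.38
ee_pos: [0.5797, 0.0263, 0.0291]
orientation: [-3.141, 0.0, -3.009]
contact_force: [2.7, -1.9, -0.9]
gripper_width: 0.0182
grasp_force: 81.3
t7.4 tcp [0.5797 0.0263 0.0291] rpy [-180.     0.  -172.4] -> d [-3.4  0.  10.1] w [-0.   0.  -0.1] F [ 2.7 -1.9 -0.9] wd 0.0182 g 81.3
```

View pics/w3.png

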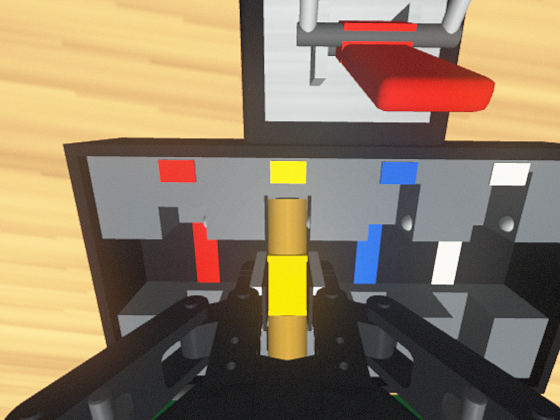

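```bash
python3 -m pendant '[-1.2,0,0,0,0,0,-1,-1.2,0,3,0,0,0,-1,-1.2,0,6,0,0,0,-1,-1.2,0,8,0,0,0,-1,-1.2,0,8,0,0,0,-1]' 110; python3 plan.py c .018 -.025 .019 180;  python3 -m pendant '[0,0,2,0,0,0,-1,0,0,4,0,0,0,-1,0,0,6,0,0,0,-1,0,0,6,0,0,0,-1,0,0,6,0,0,0,-1]' 110; python3 plan.py c .018 -.025 .019 180
```

```text
t: 8.05
ee_pos: [0.5806, 0.0265, 0.0255]
orientation: [3.141, -0.001, -3.01]
contact_force: [-13.2, -3.4, 46.9]
gripper_width: 0.0172
grasp_force: 118.1
t8.1 tcp [0.5806 0.0265 0.0255] rpy [ 1.800e+02 -1.000e-01 -1.725e+02] -> d [-2.6 -0.1  6.5] w [ 0.  -0.1 -0.2] F [-13.2  -3.4  46.9] wd 0.0172 g 118.1
t: 8.68
ee_pos: [0.5817, 0.0271, 0.0167]
orientation: [3.141, 0.001, -3.009]
contact_force: [-1.5, -2.0, 11.8]
gripper_width: 0.0176
grasp_force: 118.5
t8.7 tcp [0.5817 0.0271 0.0167] rpy [ 1.800e+02  1.000e-01 -1.724e+02] -> d [-1.4 -0.5 -2.3] w [ 0.   0.1 -0.1] F [-1.5 -2.  11.8] wd 0.0176 g 118.5
```

```bash
python3 -m pendant '[0,0,0,0,0,0,-0.1,0,0,0,0,0,0,-0.1,0,0,0,0,0,0,-0.1,0,0,-20,0,0,0,-0.1,0,0,-60,0,0,0,-0.1]' 80;  python3 -m pendant '[0,0,-60,0,0,0,-0.1,0,0,-90,0,0,0,-0.1,0,40,-90,0,0,0,0.4,0,100,-90,0,0,0,0.4,0,150,-90,0,0,0,0.4]'; cat > chk.py <<'E'
from meas import *; from plan import CO,CR
def chk():
    s=snap('top');P=cloud(s);Q=P.copy();Q[...,:2]=(P[...,:2]-CO)@CR
    for n,y in zip('rybw',(-.075,-.025,.025,.075)):
        m=(np.abs(Q[...,1]-y)<.016)&(np.abs(Q[...,0]-.018)<.011)
        z=Q[m][:,2];g=(np.abs(Q[...,1]-y)<.014)&(np.abs(Q[...,0]-.018)<.07)&(Q[...,2]>.025)&(Q[...,2]<.039)
        q=Q[g];print(n,'trough top z',np.nanpercentile(z,[50,75,95]).round(4),'obj',len(q))
    return s,P
if __name__=='__main__':
    s,P=chk();nozzles(s,P)
E
python3 chk.py | grep -v 'zmax=0.02[4-9]'; python3 plan.py w .5715 .2864 .15 203.8
```

```text
t: 9.3
ee_pos: [0.5796, 0.0266, 0.0757]
orientation: [3.141, -0.003, -3.009]
contact_force: [0.4, 0.2, 0.3]
gripper_width: 0.0383
grasp_force: 0.0
t: 9.93
ee_pos: [0.5608, 0.1777, 0.167]
orientation: [3.141, 0.002, -3.009]
contact_force: [0.7, -0.0, 0.3]
gripper_width: 0.0601
grasp_force: 0.0
r trough top z [0.0058 0.0076 0.0098] obj 105
y trough top z [0.0323 0.0355 0.0385] obj 289
b trough top z [0.0051 0.0063 0.009 ] obj 94
w trough top z [0.2741 0.5079 0.5664] obj 67
c=(0.6513,0.5123) L=0.099 w=0.023 ang=-80.4 px=(108,187) zmax=0.0214 hsv=[141, 146, 99]
c=(0.5796,-0.2702) L=0.074 w=0.020 ang=-41.7 px=(380,212) zmax=0.0211 hsv=[3, 213, 146]
c=(0.4299,-0.3076) L=0.110 w=0.020 ang=-66.5 px=(396,265) zmax=0.0213 hsv=[30, 21, 168]
t10.0 tcp [0.5587 0.1869 0.167 ] rpy [ 1.796e+02  1.000e-01 -1.719e+02] -> d [-26.6  96.6  17.7] w [  0.4   0.1 -15.7] F [-1.9  7.1  0.1] wd 0.0599 g 0.0
```

```bash
python3 -m pendant '[-13,48,20,0,0,-8,0.4,-26,96,40,0,0,-15.7,0.4,-26,96,60,0,0,-15.7,0.4,-26,96,60,0,0,-15.7,0.4,-26,96,60,0,0,-15.7,0.4]';python3 -m pendant '[0,0,0,0,0,0,0.4,0,0,0,0,0,0,0.4,0,0,0,0,0,0,0.4,0,0,0,0,0,0,0.4,0,0,0,0,0,0,0.4]'; python3 plan.py w .5715 .2864 .003 203.8; python3 - <<'E'
from h import *
s=snap('wrist');P=cloud(s);hsv=cv2.cvtColor(s['img'],cv2.COLOR_RGB2HSV)
m=(cv2.inRange(hsv,(105,130,60),(124,255,255))>0);k,l,st,c=cv2.connectedComponentsWithStats(m.astype(np.uint8))
for i in range(1,k):
    if st[i,4]>200:print(c[i],onplane(s,*c[i],.02),np.nanmedian(P[l==i],0))
E
```

```text
t: 10.6
ee_pos: [0.575, 0.2721, 0.1064]
orientation: [-3.14, 0.001, -2.738]
contact_force: [0.2, -0.5, 0.4]
gripper_width: 0.0598
grasp_force: 0.0
t: 11.22
ee_pos: [0.5741, 0.2739, 0.1053]
orientation: [3.142, -0.0, -2.735]
contact_force: [-0.2, 0.4, -0.2]
gripper_width: 0.0599
grasp_force: 0.0
t11.2 tcp [0.5741 0.2739 0.1053] rpy [ 180.    -0.  -156.7] -> d [ -2.5  12.5 102.3] w [ 0.  -0.  -0.5] F [-0.2  0.4 -0.2] wd 0.0599 g 0.0
[18.46484375 28.1328125 ] [0.52228933 0.05310112 0.02      ] [0.52059177 0.07032046 0.04079438]
[ 55.33798604 120.36590229] [0.57332715 0.08678678 0.02      ] [0.5772715  0.07733549 0.00643211]
[302.65405405 219.62162162] [0.57214591 0.28815958 0.02      ] [0.57221137 0.28823496 0.0199479 ]
```

```bash
python3 -m pendant '[-2.5,13,40,0,0,-0.5,0.4,-2.5,13,80,0,0,-0.5,0.4,-2.5,13,95,0,0,-0.5,0.4,-2.5,13,102,0,0,-0.5,0.4,-2.5,13,102,0,0,-0.5,0.4]'; python3 plan.py w .5717 .287 .003 203.8;  python3 -m pendant '[0,0,0,0,0,0,-1,0,0,0,0,0,0,-1,0,0,0,0,0,0,-1,0,0,0,0,0,0,-1,0,0,0,0,0,0,-1]' 110; python3 -m pendant '[0,0,-30,0,0,0,-1,0,0,-80,0,0,0,-1,0,0,-140,0,0,0,-1,0,0,-160,0,0,0,-1,0,0,-160,0,0,0,-1]'; python3 plan.py c .0172 .025 .16 180
```

```text
t: 11.9
ee_pos: [0.572, 0.2869, 0.004]
orientation: [-3.142, 0.001, -2.727]
contact_force: [0.1, -0.7, 0.7]
gripper_width: 0.0595
grasp_force: 0.0
t11.9 tcp [0.572  0.2869 0.004 ] rpy [-1.800e+02  1.000e-01 -1.563e+02] -> d [0.2 0.2 1. ] w [-0.   0.1 -0.1] F [ 0.1 -0.7  0.7] wd 0.0595 g 0.0
t: 12.52
ee_pos: [0.572, 0.2871, 0.0047]
orientation: [3.142, 0.001, -2.727]
contact_force: [-1.4, -1.2, 7.4]
gripper_width: 0.0173
grasp_force: 108.3
t: 13.15
ee_pos: [0.5719, 0.2872, 0.1645]
orientation: [3.141, 0.003, -2.727]
contact_force: [-0.7, 0.8, -1.7]
gripper_width: 0.0174
grasp_force: 107.7
t13.2 tcp [0.5719 0.2872 0.1645] rpy [ 180.     0.2 -156.2] -> d [  81.7 -194.6    4.3] w [ 0.   0.1 16.1] F [-0.7  0.8 -1.7] wd 0.0174 g 107.7
```

```bash
python3 -m pendant '[20,-50,0,0,0,4,-1,40,-100,0,0,0,8,-1,60,-150,0,0,0,12,-1,82,-194,0,0,0,16,-1,82,-194,0,0,0,16,-1]'; python3 -m pendant '[0,0,0,0,0,0,-1,0,0,0,0,0,0,-1,0,0,0,0,0,0,-1,0,0,0,0,0,0,-1,0,0,0,0,0,0,-1]'; python3 plan.py c .0172 .025 .045 180
```

```text
t: 13.78
ee_pos: [0.5727, 0.0699, 0.1608]
orientation: [-3.138, -0.005, -3.014]
contact_force: [-1.1, 0.7, -0.2]
gripper_width: 0.0174
grasp_force: 107.9
t: 14.4
ee_pos: [0.5745, 0.0765, 0.1633]
orientation: [3.142, 0.0, -3.006]
contact_force: [0.3, 0.5, -0.8]
gripper_width: 0.0175
grasp_force: 107.9
t14.4 tcp [0.5745 0.0765 0.1633] rpy [ 180.     0.  -172.2] -> d [ -1.1  -0.4 118.3] w [0.  0.  0.1] F [ 0.3  0.5 -0.8] wd 0.0175 g 107.9
```

```bash
python3 -m pendant '[-1,-0.4,40,0,0,0,-1,-1,-0.4,80,0,0,0,-1,-1,-0.4,100,0,0,0,-1,-1,-0.4,115,0,0,0,-1,-1,-0.4,115,0,0,0,-1]'; python3 plan.py c .0172 .025 .019 180;python3 -m pendant '[0,0,6,0,0,0,-1,0,0,10,0,0,0,-1,0,0,15,0,0,0,-1,0,0,18,0,0,0,-1,0,0,18,0,0,0,-1]'; python3 plan.py c .0172 .025 .019 180
```

```text
t: 15.02
ee_pos: [0.5754, 0.0759, 0.048]
orientation: [-3.142, -0.001, -3.006]
contact_force: [0.6, -0.5, -0.2]
gripper_width: 0.0175
grasp_force: 107.9
t15.0 tcp [0.5754 0.0759 0.048 ] rpy [-180.    -0.  -172.2] -> d [-0.3  0.2 29. ] w [-0.  -0.   0.1] F [ 0.6 -0.5 -0.2] wd 0.0175 g 107.9
t: 15.65
ee_pos: [0.5759, 0.0761, 0.0302]
orientation: [-3.142, 0.001, -3.006]
contact_force: [2.0, 0.2, -2.8]
gripper_width: 0.0173
grasp_force: 107.8
t15.7 tcp [0.5759 0.0761 0.0302] rpy [-180.     0.  -172.2] -> d [ 0.3  0.2 11.2] w [-0.   0.   0.1] F [ 2.   0.2 -2.8] wd 0.0173 g 107.8
```

Free so far; pressing.

```bash
python3 -m pendant '[0,0,4,0,0,0,-1,0,0,8,0,0,0,-1,0,0,11,0,0,0,-1,0,0,13,0,0,0,-1,0,0,13,0,0,0,-1]'; python3 plan.py c .0172 .025 .020 180
```

```text
t: 16.27
ee_pos: [0.5763, 0.076, 0.0207]
orientation: [3.141, 0.001, -3.007]
contact_force: [-8.0, -0.1, 37.9]
gripper_width: 0.0173
grasp_force: 115.0
t16.3 tcp [0.5763 0.076  0.0207] rpy [ 180.     0.  -172.3] -> d [0.7 0.3 0.7] w [0. 0. 0.] F [-8.  -0.1 37.9] wd 0.0173 g 115.0
```

```bash
python3 -m pendant '[0,0,0,0,0,0,-0.1,0,0,0,0,0,0,-0.1,0,0,0,0,0,0,-0.1,0,0,-20,0,0,0,-0.1,0,0,-60,0,0,0,-0.1]' 80;  python3 -m pendant '[0,0,-60,0,0,0,-0.1,0,0,-110,0,0,0,-0.1,0,-40,-130,0,0,0,0.4,0,-100,-130,0,0,0,0.4,0,-160,-130,0,0,0,0.4]';python3 -m pendant '[0,-60,0,0,0,0,0.4,0,-120,0,0,0,0,0.4,0,-120,0,0,0,0,0.4,0,-120,0,0,0,0,0.4,0,-120,0,0,0,0,0.4]'; python3 chk.py | grep -v 'zmax=0.02[4-9]'; python3 plan.py w .5797 -.2703 .15 138.5
```

```text
t: 16.9
ee_pos: [0.5743, 0.0757, 0.0775]
orientation: [-3.141, -0.003, -3.006]
contact_force: [0.4, 0.6, 0.2]
gripper_width: 0.0386
grasp_force: 0.0
t: 17.52
ee_pos: [0.5976, -0.0839, 0.2093]
orientation: [-3.141, 0.002, -3.005]
contact_force: [0.6, -1.2, -0.1]
gripper_width: 0.0598
grasp_force: 0.0
t: 18.15
ee_pos: [0.6136, -0.1993, 0.2078]
orientation: [3.141, 0.001, -3.003]
contact_force: [0.5, 0.2, -0.2]
gripper_width: 0.0595
grasp_force: 0.0
r trough top z [0.0053 0.0068 0.0084] obj 117
y trough top z [0.0332 0.0352 0.0383] obj 289
b trough top z [0.0331 0.0358 0.038 ] obj 320
w trough top z [0.0053 0.0066 0.0095] obj 81
c=(0.6512,0.5124) L=0.099 w=0.023 ang=-80.3 px=(108,187) zmax=0.0217 hsv=[141, 145, 101]
c=(0.3351,0.2219) L=0.096 w=0.022 ang=-9.9 px=(204,299) zmax=0.0212 hsv=[58, 153, 106]
t18.2 tcp [ 0.6136 -0.1994  0.2077] rpy [ 180.     0.  -172.1] -> d [ 43.4 -65.6  57.6] w [ 0.1  0.  49.4] F [-0.   0.1  0.1] wd 0.0596 g 0.0
```

```bash
python3 -m pendant '[9,-14,0,0,0,10,0.4,18,-28,0,0,0,20,0.4,27,-42,0,0,0,30,0.4,36,-56,0,0,0,40,0.4,43,-65,0,0,0,49,0.4]';python3 -m pendant '[0,0,0,0,0,0,0.4,0,0,0,0,0,0,0.4,0,0,0,0,0,0,0.4,0,0,0,0,0,0,0.4,0,0,0,0,0,0,0.4]'; python3 plan.py w .5797 -.2703 .003 138.5; python3 - <<'E'
from h import *
for n in('scene','top'):
    s=snap(n);P=cloud(s)
    m=(np.hypot(P[...,0]-.70,P[...,1]+.30)<.09)&(P[...,2]>.08)&(P[...,2]<.215)
    q=P[m];print(n,len(q),np.nanpercentile(q,[2,50,98],axis=0).round(3).tolist())
s=snap('wrist','w4.png');hsv=cv2.cvtColor(s['img'],cv2.COLOR_RGB2HSV)
m=((hsv[...,0]<8)&(hsv[...,1]>170)&(hsv[...,2]>100))
k,l,st,c=cv2.connectedComponentsWithStats(m.astype(np.uint8))
for i in range(1,k):
    if st[i,4]>200:print(st[i],c[i],onplane(s,*c[i],.02))
E
```

```text
t: 18.82
ee_pos: [0.5795, -0.2712, 0.2075]
orientation: [3.141, -0.0, 2.418]
contact_force: [0.3, -0.2, 0.6]
gripper_width: 0.0596
grasp_force: 0.0
t: 19.45
ee_pos: [0.5796, -0.2716, 0.2073]
orientation: [3.141, -0.0, 2.423]
contact_force: [0.3, -0.4, -0.1]
gripper_width: 0.06
grasp_force: 0.0
t19.4 tcp [ 0.5796 -0.2716  0.2073] rpy [180.   -0.  138.8] -> d [  0.7   1.  204.3] w [ 0.  -0.   0.3] F [ 0.3 -0.4 -0.1] wd 0.06 g 0.0
scene 1013 [[0.696, -0.328, 0.083], [0.739, -0.299, 0.139], [0.772, -0.277, 0.206]]
top 683 [[0.703, -0.323, 0.085], [0.728, -0.302, 0.137], [0.761, -0.28, 0.208]]
[459  21  32  37 512] [474.1484375   39.53320312] [ 0.58912139 -0.02906817  0.02      ]
[280 175  17  25 415] [287.99036145 187.28915663] [ 0.57998262 -0.2685043   0.02      ]
```

View pics/w4.png

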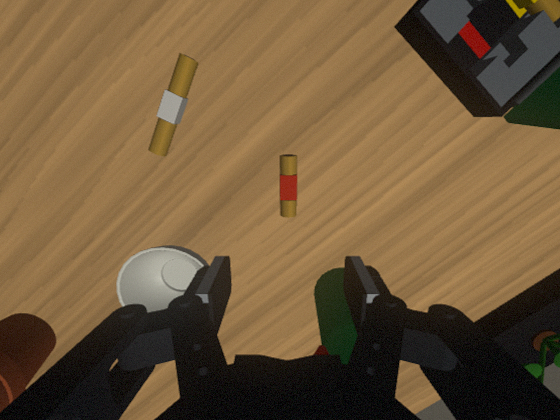

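The red nozzle is centred between the fingers at (288,187); the bottle stands clear, about 117 mm away. I'm descending.

```bash
python3 -m pendant '[1,1.5,60,0,0,0.3,0.4,1,1.5,120,0,0,0.3,0.4,1,1.5,160,0,0,0.3,0.4,1,1.5,180,0,0,0.3,0.4,1,1.5,180,0,0,0.3,0.4]'; python3 -m pendant '[0,0,12,0,0,0,0.4,0,0,23,0,0,0,0.4,0,0,23,0,0,0,0.4,0,0,23,0,0,0,0.4,0,0,23,0,0,0,0.4]'; python3 plan.py w .5798 -.2695 .003 138.5;  python3 -m pendant '[0,0,0,0,0,0,-1,0,0,0,0,0,0,-1,0,0,0,0,0,0,-1,0,0,0,0,0,0,-1,0,0,0,0,0,0,-1]' 110; python3 -m pendant '[0,0,-30,0,0,0,-1,0,0,-80,0,0,0,-1,0,0,-140,0,0,0,-1,0,0,-160,0,0,0,-1,0,0,-160,0,0,0,-1]'; python3 plan.py c .0172 -.075 .16 180
```

```text
t: 20.23
ee_pos: [0.5793, -0.2698, 0.0266]
orientation: [-3.141, -0.001, 2.417]
contact_force: [-0.3, -0.3, 0.0]
gripper_width: 0.0599
grasp_force: 0.0
t: 20.85
ee_pos: [0.5801, -0.2701, 0.0048]
orientation: [3.141, 0.001, 2.417]
contact_force: [0.2, -0.2, -0.6]
gripper_width: 0.0597
grasp_force: 0.0
t20.9 tcp [ 0.5801 -0.2701  0.0048] rpy [180.    0.  138.5] -> d [0.6 0.2 1.8] w [ 0.  0. -0.] F [ 0.2 -0.2 -0.6] wd 0.0597 g 0.0
t: 21.48
ee_pos: [0.58, -0.27, 0.0049]
orientation: [3.141, 0.0, 2.417]
contact_force: [-0.7, 0.7, 5.4]
gripper_width: 0.0172
grasp_force: 108.4
t: 22.1
ee_pos: [0.5804, -0.2701, 0.1652]
orientation: [3.141, 0.002, 2.417]
contact_force: [0.4, -0.5, -1.8]
gripper_width: 0.0172
grasp_force: 107.8
t22.1 tcp [ 0.5804 -0.2701  0.1652] rpy [1.799e+02 1.000e-01 1.385e+02] -> d [157.5 190.7   5.1] w [  0.    0.1 -49.2] F [ 0.4 -0.5 -1.8] wd 0.0172 g 107.8
```

```bash
python3 -m pendant '[31,38,0,0,0,-10,-1,62,76,0,0,0,-20,-1,93,114,0,0,0,-30,-1,125,152,0,0,0,-40,-1,157,190,0,0,0,-49,-1]'; python3 -m pendant '[0,0,0,0,0,0,-1,0,0,0,0,0,0,-1,0,0,0,0,0,0,-1,0,0,0,0,0,0,-1,0,0,0,0,0,0,-1]'; python3 plan.py c .0172 -.075 .045 180; python3 - <<'E'
from chk import *
s,P=chk()
E
```

```text
t: 22.72
ee_pos: [0.5864, -0.0217, 0.1617]
orientation: [3.141, -0.004, -3.005]
contact_force: [0.1, 0.1, 0.3]
gripper_width: 0.0174
grasp_force: 107.8
t: 23.35
ee_pos: [0.5882, -0.0242, 0.1643]
orientation: [-3.141, -0.0, -3.012]
contact_force: [-0.9, -0.6, -0.3]
gripper_width: 0.0173
grasp_force: 107.9
t23.4 tcp [ 0.5882 -0.0242  0.1643] rpy [-180.    -0.  -172.6] -> d [ -1.    1.2 119.3] w [-0.  -0.  -0.3] F [-0.9 -0.6 -0.3] wd 0.0173 g 107.9
r trough top z [0.5542 0.5585 0.5619] obj 0
y trough top z [0.5345 0.5589 0.5645] obj 19
b trough top z [0.0338 0.0358 0.0377] obj 314
w trough top z [0.0056 0.0069 0.0098] obj 92
```

```bash
python3 -m pendant '[-1,1.2,40,0,0,-0.3,-1,-1,1.2,80,0,0,-0.3,-1,-1,1.2,100,0,0,-0.3,-1,-1,1.2,116,0,0,-0.3,-1,-1,1.2,116,0,0,-0.3,-1]'; python3 plan.py c .0172 -.075 .019 180;python3 -m pendant '[0,0,6,0,0,0,-1,0,0,10,0,0,0,-1,0,0,15,0,0,0,-1,0,0,17,0,0,0,-1,0,0,17,0,0,0,-1]'; python3 plan.py c .0172 -.075 .019 180
```

```text
t: 24.02
ee_pos: [0.5888, -0.0223, 0.0478]
orientation: [3.142, -0.001, -3.006]
contact_force: [-0.2, 0.7, -0.4]
gripper_width: 0.0174
grasp_force: 107.8
t24.0 tcp [ 0.5888 -0.0223  0.0478] rpy [ 1.800e+02 -1.000e-01 -1.722e+02] -> d [-0.1 -0.6 28.8] w [ 0.  -0.1  0.1] F [-0.2  0.7 -0.4] wd 0.0174 g 107.8
t: 24.65
ee_pos: [0.5896, -0.0226, 0.0314]
orientation: [-3.141, 0.001, -3.006]
contact_force: [1.9, -1.7, -1.6]
gripper_width: 0.0168
grasp_force: 108.0
t24.6 tcp [ 0.5896 -0.0226  0.0314] rpy [-1.800e+02  1.000e-01 -1.722e+02] -> d [ 0.6 -0.3 12.4] w [-0.   0.1  0.1] F [ 1.9 -1.7 -1.6] wd 0.0168 g 108.0
```

```bash
python3 -m pendant '[0,0,4,0,0,0,-1,0,0,8,0,0,0,-1,0,0,11,0,0,0,-1,0,0,13,0,0,0,-1,0,0,13,0,0,0,-1]'; python3 plan.py c .0172 -.075 .0205 180
```

```text
t: 25.28
ee_pos: [0.5889, -0.0225, 0.0205]
orientation: [3.142, -0.001, -3.007]
contact_force: [-7.8, -1.7, 27.5]
gripper_width: 0.017
grasp_force: 112.0
t25.3 tcp [ 0.5889 -0.0225  0.0205] rpy [ 180.    -0.  -172.3] -> d [-0.1 -0.4  0. ] w [ 0. -0.  0.] F [-7.8 -1.7 27.5] wd 0.017 g 112.0
```

Home at 0.0205. I'll release, check and go to the white nozzle.

```bash
python3 -m pendant '[0,0,0,0,0,0,-0.1,0,0,0,0,0,0,-0.1,0,0,0,0,0,0,-0.1,0,0,-20,0,0,0,-0.1,0,0,-60,0,0,0,-0.1]' 80;  python3 -m pendant '[0,0,-60,0,0,0,-0.1,0,0,-100,0,0,0,-0.1,20,-50,-100,0,0,0,0.4,50,-100,-100,0,0,10,0.4,80,-150,-100,0,0,20,0.4]'; python3 chk.py | grep -v 'zmax=0.02[4-9]'; python3 plan.py w .4299 -.3076 .15 113.5
```

```text
t: 25.9
ee_pos: [0.5879, -0.0222, 0.0786]
orientation: [3.141, -0.003, -3.006]
contact_force: [0.7, -0.5, 0.9]
gripper_width: 0.0384
grasp_force: 0.0
t: 26.52
ee_pos: [0.5296, -0.1832, 0.1799]
orientation: [3.141, 0.002, 2.923]
contact_force: [2.0, -0.4, 0.4]
gripper_width: 0.0596
grasp_force: 0.0
r trough top z [0.033  0.0357 0.038 ] obj 286
y trough top z [0.0329 0.035  0.0367] obj 294
b trough top z [0.0335 0.0357 0.0382] obj 317
w trough top z [0.005  0.0068 0.0098] obj 79
c=(0.6513,0.5114) L=0.101 w=0.023 ang=-80.5 px=(108,187) zmax=0.0214 hsv=[141, 144, 98]
c=(0.3354,0.2222) L=0.096 w=0.021 ang=-9.3 px=(204,299) zmax=0.0211 hsv=[58, 152, 102]
t26.6 tcp [ 0.525  -0.1929  0.1799] rpy [-179.7    0.   166.5] -> d [  65.6 -133.6   30.7] w [-0.3  0.2 53. ] F [-3.2 -6.8 -0.3] wd 0.06 g 0.0
```

```bash
python3 -m pendant '[16,-33,0,0,0,10,0.4,32,-66,0,0,0,20,0.4,48,-99,0,0,0,30,0.4,65,-133,0,0,0,40,0.4,65,-133,0,0,0,50,0.4]';python3 -m pendant '[0,0,20,0,0,3,0.4,0,0,20,0,0,3,0.4,0,0,20,0,0,3,0.4,0,0,20,0,0,3,0.4,0,0,20,0,0,3,0.4]'; python3 plan.py w .4299 -.3076 .003 113.5; python3 - <<'E'
from h import *
s=snap('wrist','w5.png');P=cloud(s);hsv=cv2.cvtColor(s['img'],cv2.COLOR_RGB2HSV)
up=(P[...,2]>.009)&(P[...,2]<.03)
k,l,st,c=cv2.connectedComponentsWithStats(up.astype(np.uint8))
for i in range(1,k):
    q=P[l==i]
    if st[i,4]>400:
        (cx,cy),(w,h),a=cv2.minAreaRect(q[:,:2].astype(np.float32));m=(l==i)&(hsv[...,1]<50)&(hsv[...,2]>130);print(st[i],(cx,cy),w,h,a,np.nanmedian(P[m],0) if m.any() else '')
E
```

```text
t: 27.2
ee_pos: [0.4362, -0.3007, 0.1796]
orientation: [3.142, 0.001, 2.045]
contact_force: [0.5, 1.4, -0.1]
gripper_width: 0.0597
grasp_force: 0.0
t: 27.82
ee_pos: [0.4386, -0.298, 0.1588]
orientation: [3.141, 0.001, 2.004]
contact_force: [0.6, -0.6, -0.2]
gripper_width: 0.0601
grasp_force: 0.0
t27.8 tcp [ 0.4386 -0.298   0.1588] rpy [180.    0.  114.8] -> d [ -5.  -12.  155.8] w [0.  0.  1.3] F [ 0.6 -0.6 -0.2] wd 0.0601 g 0.0
[ 486    0   74   42 1113] (0.5618661046028137, -0.07074647396802902) 0.07393839955329895 0.009651205502450466 0.07866296917200089 
[ 265  148   21  105 2049] (0.4296635091304779, -0.3060443103313446) 0.019823018461465836 0.10900717973709106 23.45111083984375 [ 0.42966478 -0.30545001  0.01983655]
[   0  214   53   68 1416] (0.19010710716247559, -0.47594985365867615) 0.07175476104021072 0.05958682671189308 45.82490921020508 
[ 480  285   66   57 1035] (0.7165900468826294, -0.30947446823120117) 0.07126978039741516 0.032491665333509445 80.09859466552734
```

```bash
python3 -m pendant '[-4.3,-11.6,60,0,0,1.3,0.4,-4.3,-11.6,110,0,0,1.3,0.4,-4.3,-11.6,140,0,0,1.3,0.4,-4.3,-11.6,154,0,0,1.3,0.4,-4.3,-11.6,154,0,0,1.3,0.4]'; python3 plan.py w .4298 -.3068 .003 113.5;  python3 -m pendant '[0,0,0,0,0,0,-1,0,0,0,0,0,0,-1,0,0,0,0,0,0,-1,0,0,0,0,0,0,-1,0,0,0,0,0,0,-1]' 110; python3 -m pendant '[0,0,-30,0,0,0,-1,0,0,-80,0,0,0,-1,0,0,-140,0,0,0,-1,0,0,-160,0,0,0,-1,0,0,-160,0,0,0,-1]'; python3 plan.py c -.09 -.13 .17 180;python3 plan.py c .0172 .075 .16 180
```

```text
t: 28.5
ee_pos: [0.4295, -0.3067, 0.0041]
orientation: [-3.141, -0.001, 1.98]
contact_force: [-0.6, 0.2, 0.4]
gripper_width: 0.0598
grasp_force: 0.0
t28.5 tcp [ 0.4295 -0.3067  0.0041] rpy [-180.    -0.   113.5] -> d [-0.2  0.2  1.1] w [-0. -0. -0.] F [-0.6  0.2  0.4] wd 0.0598 g 0.0
t: 29.12
ee_pos: [0.4304, -0.3071, 0.0058]
orientation: [3.14, 0.001, 1.98]
contact_force: [-0.9, 1.9, 10.2]
gripper_width: 0.017
grasp_force: 108.0
t: 29.75
ee_pos: [0.4307, -0.3071, 0.1661]
orientation: [3.139, 0.003, 1.981]
contact_force: [0.1, -0.3, -1.2]
gripper_width: 0.0173
grasp_force: 108.1
t29.8 tcp [ 0.4307 -0.3071  0.1661] rpy [179.8   0.2 113.5] -> d [173.8 140.3  -4. ] w [  0.    0.3 -74.2] F [ 0.1 -0.3 -1.2] wd 0.0173 g 108.1
t29.8 tcp [ 0.4307 -0.3071  0.1661] rpy [179.8   0.2 113.5] -> d [342.  299.2   6. ] w [  0.    0.3 -74.2] F [ 0.1 -0.3 -1.2] wd 0.0173 g 108.1
```

```bash
python3 -m pendant '[40,35,-15,0,0,-10,-1,80,70,-15,0,0,-20,-1,120,105,-15,0,0,-30,-1,160,140,-15,0,0,-40,-1,200,175,-15,0,0,-50,-1]'; python3 plan.py c .0172 .075 .16 180
```

```text
t: 30.38
ee_pos: [0.5098, -0.0516, 0.1779]
orientation: [-3.141, -0.002, 2.859]
contact_force: [0.9, 0.6, -0.5]
gripper_width: 0.017
grasp_force: 108.2
t30.4 tcp [ 0.5098 -0.0516  0.1779] rpy [-1.800e+02 -1.000e-01  1.638e+02] -> d [ -7.3 186.8  17.8] w [  0.   -0.1 -23.9] F [ 0.9  0.6 -0.5] wd 0.017 g 108.2
```

```bash
python3 -m pendant '[-2,60,0,0,0,-8,-1,-4,120,10,0,0,-16,-1,-7,180,15,0,0,-24,-1,-7,180,15,0,0,-24,-1,-7,180,15,0,0,-24,-1]'; python3 -m pendant '[0,0,0,0,0,0,-1,0,0,0,0,0,0,-1,0,0,0,0,0,0,-1,0,0,0,0,0,0,-1,0,0,0,0,0,0,-1]'; python3 plan.py c .0172 .075 .048 180
```

```text
t: 31.0
ee_pos: [0.5673, 0.1163, 0.1627]
orientation: [-3.141, -0.003, -3.012]
contact_force: [-1.1, -1.1, -1.6]
gripper_width: 0.0172
grasp_force: 108.2
t: 31.62
ee_pos: [0.5684, 0.117, 0.1644]
orientation: [3.142, 0.0, -3.011]
contact_force: [0.2, -0.2, -1.1]
gripper_width: 0.0168
grasp_force: 108.2
t31.6 tcp [0.5684 0.117  0.1644] rpy [ 180.     0.  -172.5] -> d [ -1.6   8.6 116.4] w [ 0.   0.  -0.2] F [ 0.2 -0.2 -1.1] wd 0.0168 g 108.2
```

```bash
python3 -m pendant '[-1.6,8.6,40,0,0,-0.2,-1,-1.6,8.6,80,0,0,-0.2,-1,-1.6,8.6,100,0,0,-0.2,-1,-1.6,8.6,114,0,0,-0.2,-1,-1.6,8.6,114,0,0,-0.2,-1]'; python3 plan.py c .0172 .075 .019 180;python3 -m pendant '[0,0,6,0,0,0,-1,0,0,10,0,0,0,-1,0,0,15,0,0,0,-1,0,0,17,0,0,0,-1,0,0,17,0,0,0,-1]'; python3 plan.py c .0172 .075 .019 180
```

```text
t: 32.25
ee_pos: [0.5689, 0.1256, 0.0501]
orientation: [-3.141, -0.001, -3.008]
contact_force: [0.0, 0.0, -0.8]
gripper_width: 0.0172
grasp_force: 108.2
t32.2 tcp [0.5689 0.1256 0.0501] rpy [-180.    -0.  -172.3] -> d [-0.1  0.1 31.1] w [-0. -0. -0.] F [ 0.   0.  -0.8] wd 0.0172 g 108.2
t: 32.88
ee_pos: [0.5691, 0.1257, 0.0332]
orientation: [-3.141, 0.0, -3.008]
contact_force: [0.7, 0.1, -1.1]
gripper_width: 0.0171
grasp_force: 108.2
t32.9 tcp [0.5691 0.1257 0.0332] rpy [-180.     0.  -172.3] -> d [ 0.2  0.1 14.2] w [-0.  0. -0.] F [ 0.7  0.1 -1.1] wd 0.0171 g 108.2
```

```bash
python3 -m pendant '[0,0,4,0,0,0,-1,0,0,8,0,0,0,-1,0,0,11,0,0,0,-1,0,0,13,0,0,0,-1,0,0,13,0,0,0,-1]'; python3 plan.py c .0172 .075 .0215 180
```

```text
t: 33.5
ee_pos: [0.5686, 0.1257, 0.0217]
orientation: [-3.142, -0.001, -3.008]
contact_force: [-6.1, -2.3, 19.7]
gripper_width: 0.0167
grasp_force: 111.2
t33.5 tcp [0.5686 0.1257 0.0217] rpy [-1.800e+02 -1.000e-01 -1.723e+02] -> d [-0.3  0.   0.2] w [-0.  -0.1 -0. ] F [-6.1 -2.3 19.7] wd 0.0167 g 111.2
```

```bash
python3 -m pendant '[0,0,3,0,0,0,-1,0,0,3,0,0,0,-1,0,0,3,0,0,0,-0.1,0,0,3,0,0,0,-0.1,0,0,0,0,0,0,-0.1]'; python3 plan.py c .0172 .075 .0215 180;  python3 -m pendant '[0,0,-30,0,0,0,-0.1,0,0,-80,0,0,0,-0.1,0,0,-130,0,0,0,-0.1,0,0,-190,0,0,0,-0.1,0,0,-230,0,0,0,-0.1]' 40; python3 -m pendant '[60,0,0,0,0,0,0,120,0,0,0,0,0,0,150,0,0,0,0,0,0,150,0,0,0,0,0,0,150,0,0,0,0,0,0]'; cat > lat.py <<'E'
from meas import *; from plan import CO,CR
for n in('top','scene'):
    s=snap(n);P=cloud(s);Q=P.copy();Q[...,:2]=(P[...,:2]-CO)@CR
    hs=cv2.cvtColor(s['img'],cv2.COLOR_RGB2HSV)
    org=((hs[...,0]<16)|(hs[...,0]>172))&(hs[...,1]>140)&(hs[...,2]>90)&(np.abs(Q[...,0])<.25)&(np.abs(Q[...,1])<.13)&(Q[...,2]>.035)
    k,l,st,c=cv2.connectedComponentsWithStats(org.astype(np.uint8))
    for i in range(1,k):
        if st[i,4]>6: q=Q[l==i];print(n,'org/red',st[i,4],c[i].round(),'med',np.nanmedian(q,0).round(4),'min',np.nanmin(q,0).round(4),'max',np.nanmax(q,0).round(4))
E
python3 lat.py; python3 -c "
from chk import *
chk()"; python3 plan.py c .108 .09 .23 180
```

```text
t: 34.12
ee_pos: [0.5682, 0.1258, 0.0196]
orientation: [-3.142, -0.001, -3.008]
contact_force: [0.2, -0.7, -0.2]
gripper_width: 0.0383
grasp_force: 0.0
t34.1 tcp [0.5682 0.1258 0.0196] rpy [-1.800e+02 -1.000e-01 -1.723e+02] -> d [-0.6 -0.1 -1.9] w [-0.  -0.1 -0. ] F [ 0.2 -0.7 -0.2] wd 0.0383 g 0.0
t: 34.75
ee_pos: [0.5695, 0.126, 0.253]
orientation: [3.141, 0.002, -3.008]
contact_force: [-0.1, 0.0, -0.5]
gripper_width: 0.0384
grasp_force: 0.0
t: 35.38
ee_pos: [0.4211, 0.106, 0.2505]
orientation: [3.141, 0.001, -3.008]
contact_force: [-0.4, -0.5, -0.1]
gripper_width: 0.0425
grasp_force: 0.0
top org/red 21 [224. 163.] med [0.109  0.0887 0.2014] min [0.1041 0.0811 0.1952] max [0.115  0.0946 0.2063]
top org/red 25 [293. 207.] med [ 0.0151 -0.0749  0.0357] min [ 0.0049 -0.084   0.0351] max [ 0.0331 -0.0669  0.0392]
top org/red 18 [296. 226.] med [-0.0395 -0.0755  0.0392] min [-0.0429 -0.0824  0.0351] max [-0.0349 -0.0683  0.0446]
top org/red 10 [269. 234.] med [-0.0658  0.0002  0.1166] min [-0.0677 -0.0087  0.1121] max [-0.0632  0.0092  0.123 ]
top org/red 65 [273. 268.] med [-0.1529  0.
[... 281 characters left out ...]
 max [-0.0614  0.0139  0.1188]
scene org/red 13 [274. 202.] med [-0.0395 -0.0776  0.0392] min [-0.0465 -0.0829  0.0378] max [-0.0337 -0.0694  0.0432]
scene org/red 7 [261. 212.] med [ 0.0083 -0.0684  0.0366] min [ 0.0041 -0.0746  0.0352] max [ 0.0114 -0.0659  0.0373]
scene org/red 53 [265. 221.] med [0.113  0.0917 0.1981] min [0.1059 0.0816 0.1813] max [0.1162 0.0989 0.2027]
r trough top z [0.0326 0.0353 0.0376] obj 282
y trough top z [0.0321 0.0357 0.0382] obj 296
b trough top z [0.0334 0.0349 0.0385] obj 312
w trough top z [0.0309 0.0349 0.0384] obj 130
t35.5 tcp [0.4211 0.1059 0.2502] rpy [-180.     0.  -172.3] -> d [-239.9   15.    20.3] w [-0.  0. -0.] F [ 0.7 -0.2 -0.5] wd 0.0427 g 0.0
```

All four read about 35–36 mm on top, so all are home. Next is the lid tab.

```bash
python3 -m pendant '[-60,4,0,0,0,0,0,-120,8,0,0,0,0,0,-180,12,0,0,0,0,0,-236,15,0,0,0,0,0,-239,15,5,0,0,0,0]'; python3 plan.py c .109 .09 .187 180;  python3 -m pendant '[-1,0,10,0,0,0,0,-1,0,20,0,0,0,0,-1,0,30,0,0,0,0,-1,0,30,0,0,0,0,-1,0,30,0,0,0,0]'; python3 plan.py c .109 .09 .187 180; python3 - <<'E'
from h import *
snap('wrist','w6.png')
E
```

```text
t: 36.15
ee_pos: [0.6584, 0.153, 0.2436]
orientation: [-3.141, 0.001, -3.008]
contact_force: [-0.2, -1.2, -0.5]
gripper_width: 0.0425
grasp_force: 0.0
t36.1 tcp [0.6584 0.153  0.2436] rpy [-180.     0.  -172.3] -> d [ 0.6 -0.1 56.6] w [-0.  0. -0.] F [-0.2 -1.2 -0.5] wd 0.0425 g 0.0
t: 36.78
ee_pos: [0.6561, 0.1528, 0.2158]
orientation: [3.141, 0.001, -3.008]
contact_force: [-0.3, 0.6, -0.1]
gripper_width: 0.0427
grasp_force: 0.0
t36.8 tcp [0.6561 0.1528 0.2158] rpy [ 180.     0.  -172.3] -> d [-1.7 -0.1 28.8] w [ 0.  0. -0.] F [-0.3  0.6 -0.1] wd 0.0427 g 0.0
```

View pics/w6.png

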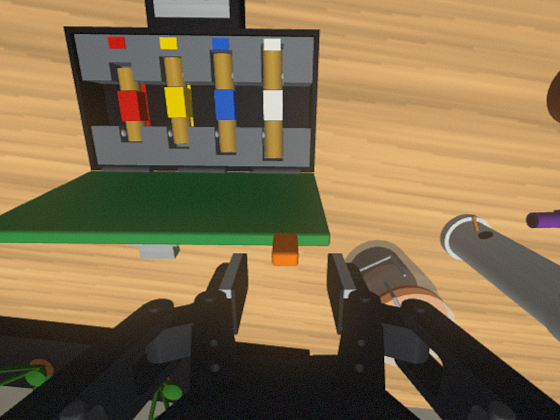

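The tab at (286,250) is centred between the fingers, and all four nozzles are seated. I'm descending to pinch the tab.

```bash
python3 -m pendant '[-2,0,10,0,0,0,0,-2,0,20,0,0,0,0,-2,0,28,0,0,0,0,-2,0,28,0,0,0,0,-2,0,28,0,0,0,0]';  python3 -m pendant '[0,0,0,0,0,0,-1,0,0,0,0,0,0,-1,0,0,0,0,0,0,-1,0,0,0,0,0,0,-1,0,0,0,0,0,0,-1]' 40; python3 plan.py c .109 .09 .187 180; python3 -c "
import numpy as np
for t in np.arange(1.74,-.06,-.12): print(round(t,2),'tool dx',round(148*(np.cos(t)-np.cos(1.74)),0),'dz',round(148*(np.sin(1.74)-np.sin(t)),0))"
```

```text
t: 37.45
ee_pos: [0.6582, 0.153, 0.1874]
orientation: [3.142, 0.0, -3.008]
contact_force: [0.1, 0.3, 0.3]
gripper_width: 0.0426
grasp_force: 0.0
t: 38.08
ee_pos: [0.6586, 0.1518, 0.1878]
orientation: [-3.14, 0.001, -3.009]
contact_force: [0.1, -4.8, 5.1]
gripper_width: 0.0147
grasp_force: 39.9
t38.1 tcp [0.6586 0.1518 0.1878] rpy [-1.799e+02  1.000e-01 -1.724e+02] -> d [0.6 1.1 0.8] w [-0.1  0.1 -0.1] F [ 0.1 -4.8  5.1] wd 0.0147 g 39.9
1.74 tool dx 0.0 dz 0.0
1.62 tool dx 18.0 dz -2.0
1.5 tool dx 35.0 dz -2.0
1.38 tool dx 53.0 dz 1.0
1.26 tool dx 70.0 dz 5.0
1.14 tool dx 87.0 dz 11.0
1.02 tool dx 102.0 dz 20.0
0.9 tool dx 117.0 dz 30.0
0.78 tool dx 130.0 dz 42.0
0.66 tool dx 142.0 dz 55.0
0.54 tool dx 152.0 dz 70.0
0.42 tool dx 160.0 dz 86.0
0.3 tool dx 166.0 dz 102.0
0.18 tool dx 171.0 dz 119.0
0.06 tool dx 173.0 dz 137.0
-0.06 tool dx 173.0 dz 155.0
```

```bash
python3 -m pendant '[18,0,-2,0,0,0,-1,35,0,-2,0,0,0,-1,53,0,1,0,0,0,-1,70,0,5,0,0,0,-1,87,0,11,0,0,0,-1]'; python3 -m pendant '[15,0,9,0,0,0,-1,30,0,19,0,0,0,-1,43,0,31,0,0,0,-1,55,0,44,0,0,0,-1,65,0,59,0,0,0,-1]'; python3 plan.py c -.04 .09 .10 180; python3 lat.py
```

```text
t: 38.7
ee_pos: [0.5736, 0.1413, 0.1778]
orientation: [3.141, 0.005, -3.008]
contact_force: [3.1, -3.7, 3.0]
gripper_width: 0.0147
grasp_force: 41.2
t: 39.33
ee_pos: [0.5047, 0.1327, 0.1171]
orientation: [3.141, -0.004, -3.007]
contact_force: [-7.5, -2.9, 8.5]
gripper_width: 0.0146
grasp_force: 46.0
t39.3 tcp [0.5047 0.1327 0.1171] rpy [ 180.    -0.2 -172.3] -> d [-5.5 -0.5 17. ] w [ 0.  -0.2 -0. ] F [-7.5 -2.9  8.5] wd 0.0146 g 46.0
top org/red 18 [296. 226.] med [-0.0395 -0.0755  0.0389] min [-0.0433 -0.0826  0.0364] max [-0.0343 -0.0684  0.0426]
top org/red 9 [269. 234.] med [-0.0654  0.0015  0.1161] min [-0.0672 -0.0087  0.114 ] max [-0.0644  0.0092  0.1189]
top org/red 65 [273. 268.] med [-0.1526  0.001   0.1107] min [-0.1665 -0.0059  0.1054] max [-0.138   0.008   0.1191]
scene org/red 58 [301. 196.] med [-0.068   0.0058  0.1028] min [-0.0856 -0.0192  0.0743] max [-0.0614  0.0121  0.119 ]
scene org/red 54 [314. 212.] med [-0.0325  0.0896  0.1301] min [-0.0446  0.0818  0.1226] max [-0.0235  0.0983  0.1402]
```

```bash
python3 -m pendant '[7,0,16,0,0,0,-1,13,0,32,0,0,0,-1,17,0,49,0,0,0,-1,19,0,67,0,0,0,-1,19,0,76,0,0,0,-1]'; python3 plan.py c -.065 .09 .046 180;python3 -m pendant '[0,0,2,0,0,0,-1,0,0,4,0,0,0,-1,0,0,6,0,0,0,-1,0,0,6,0,0,0,-1,0,0,6,0,0,0,-1]'; python3 plan.py c -.065 .09 .046 180; cat > lid.py <<'E'
from meas import *; from plan import CO,CR
s=snap('scene');P=cloud(s);Q=P.copy();Q[...,:2]=(P[...,:2]-CO)@CR
m=(Q[...,0]>-.045)&(Q[...,0]<.08)&(np.abs(Q[...,1])<.115)&(Q[...,2]<.15)&(Q[...,2]>.03)
hs=cv2.cvtColor(s['img'],cv2.COLOR_RGB2HSV);m&=(hs[...,0]>50)&(hs[...,0]<90)&(hs[...,1]>90)
q=Q[m];a=np.polyfit(q[:,0],q[:,2],1);print('lid n',len(q),'slope',-a[0],'z at front',np.polyval(a,-.05),'at hinge',np.polyval(a,.085))
E
python3 lid.py
```

```text
t: 40.05
ee_pos: [0.4827, 0.13, 0.0393]
orientation: [-3.141, -0.011, -3.007]
contact_force: [-12.9, -1.4, 3.9]
gripper_width: 0.0148
grasp_force: 54.8
t40.0 tcp [0.4827 0.13   0.0393] rpy [-180.    -0.6 -172.3] -> d [-2.6 -0.8 -6.7] w [-0.  -0.6  0. ] F [-12.9  -1.4   3.9] wd 0.0148 g 54.8
t: 40.67
ee_pos: [0.4826, 0.13, 0.0336]
orientation: [-3.141, -0.011, -3.007]
contact_force: [-9.6, -1.3, -1.2]
gripper_width: 0.0149
grasp_force: 54.8
t40.7 tcp [0.4826 0.13   0.0336] rpy [-180.    -0.7 -172.3] -> d [ -2.6  -0.8 -12.4] w [-0.  -0.7  0. ] F [-9.6 -1.3 -1.2] wd 0.0149 g 54.8
lid n 3042 slope 0.004517862383430763 z at front 0.0556406294182721 at hinge 0.055030717996508945
```

```bash
python3 -m pendant '[0,0,0,0,0,0,0,0,0,0,0,0,0,0,0,0,0,0,0,0,0,0,0,-30,0,0,0,0,0,0,-80,0,0,0,0]';python3 -m pendant '[0,0,-50,0,0,0,0,0,0,-70,0,0,0,0,0,0,-70,0,0,0,0,0,0,-70,0,0,0,0,0,0,-70,0,0,0,0]'; python3 lid.py; python3 lat.py; python3 plan.py c -.154 0 .150 180
```

```text
t: 41.35
ee_pos: [0.4879, 0.13, 0.1153]
orientation: [-3.141, -0.002, -3.008]
contact_force: [0.5, -0.1, 0.3]
gripper_width: 0.0426
grasp_force: 0.0
t: 41.98
ee_pos: [0.4878, 0.1299, 0.1841]
orientation: [-3.141, -0.002, -3.008]
contact_force: [-0.5, -0.4, -0.3]
gripper_width: 0.0427
grasp_force: 0.0
lid n 3041 slope 0.003958652881228585 z at front 0.055646433885503305 at hinge 0.05511201574653745
top org/red 9 [269. 234.] med [-0.066   0.0016  0.1186] min [-0.0681 -0.0088  0.1136] max [-0.0643  0.0093  0.1222]
top org/red 65 [273. 268.] med [-0.1527  0.001   0.1109] min [-0.1664 -0.0059  0.1038] max [-0.1381  0.0079  0.1204]
scene org/red 22 [325. 180.] med [-0.1525  0.0021  0.1108] min [-0.166  -0.0046  0.1051] max [-0.1428  0.009   0.1152]
scene org/red 53 [301. 196.] med [-0.0674  0.0046  0.1047] min [-0.0856 -0.0169  0.0771] max [-0.0631  0.0126  0.1192]
scene org/red 42 [321. 229.] med [-0.0607  0.0925  0.0553] min [-0.0722  0.0838  0.0503] max [-0.0511  0.1009  0.0592]
t42.1 tcp [0.4882 0.13   0.1845] rpy [-1.800e+02 -1.000e-01 -1.723e+02] -> d [ 91.7 -90.1  34.7] w [-0.  -0.1 -0. ] F [-0.1 -1.4  1.1] wd 0.0429 g 0.0
```

```bash
python3 -m pendant '[40,-40,-10,0,0,0,0,80,-80,-10,0,0,0,0,92,-90,0,0,0,0,0,92,-90,30,0,0,0,0,92,-90,30,0,0,0,0]';python3 -m pendant '[0,0,0,0,0,0,0,0,0,0,0,0,0,0,0,0,0,0,0,0,0,0,0,0,0,0,0,0,0,0,0,0,0,0,0]'; python3 plan.py c -.154 .001 .105 180; python3 - <<'E'
from h import *
snap('wrist','w7.png')
E
```

```text
t: 42.75
ee_pos: [0.4081, 0.0288, 0.1538]
orientation: [-3.142, -0.004, -3.007]
contact_force: [0.2, 0.0, 0.4]
gripper_width: 0.0427
grasp_force: 0.0
t: 43.38
ee_pos: [0.4095, 0.0286, 0.1554]
orientation: [3.142, 0.0, -3.008]
contact_force: [0.6, -0.1, -0.4]
gripper_width: 0.0432
grasp_force: 0.0
t43.4 tcp [0.4095 0.0286 0.1554] rpy [ 180.     0.  -172.3] -> d [ 0.3  0.8 50.4] w [ 0.  0. -0.] F [ 0.6 -0.1 -0.4] wd 0.0432 g 0.0
```

View pics/w7.png

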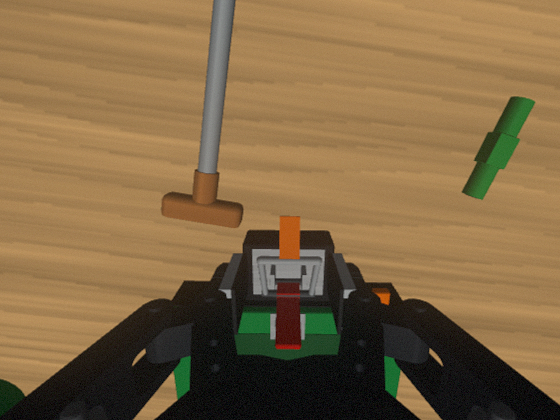

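The orange tab at (289,237) is centred between the fingers, and the lid is shut. I'm descending to pinch the tab.

```bash
python3 -m pendant '[0,0.8,20,0,0,0,0,0,0.8,35,0,0,0,0,0,0.8,50,0,0,0,0,0,0.8,50,0,0,0,0,0,0.8,50,0,0,0,0]';  python3 -m pendant '[0,0,0,0,0,0,-1,0,0,0,0,0,0,-1,0,0,0,0,0,0,-1,0,0,0,0,0,0,-1,0,0,0,0,0,0,-1]' 30; python3 plan.py c -.154 .001 .105 180; python3 -c "
import numpy as np
f0=2.45+.211
for f in np.arange(2.45,-.31,-.15): print(round(f,2),'tool dx',round(78.4*(np.cos(f0)-np.cos(f+.211))),'dz',round(78.4*(np.sin(f0)-np.sin(f+.211))))"
```

```text
t: 44.05
ee_pos: [0.4096, 0.0294, 0.1057]
orientation: [-3.142, 0.001, -3.008]
contact_force: [-0.4, -0.5, 0.6]
gripper_width: 0.0425
grasp_force: 0.0
t: 44.68
ee_pos: [0.4092, 0.0297, 0.1053]
orientation: [3.141, -0.0, -3.007]
contact_force: [-1.7, 2.9, 2.5]
gripper_width: 0.0133
grasp_force: 32.4
t44.7 tcp [0.4092 0.0297 0.1053] rpy [ 180.    -0.  -172.3] -> d [ 0.1 -0.2  0.3] w [ 0. -0. -0.] F [-1.7  2.9  2.5] wd 0.0133 g 32.4
2.45 tool dx 0 dz 0
2.3 tool dx -6 dz -10
2.15 tool dx -14 dz -19
2.0 tool dx -23 dz -27
1.85 tool dx -33 dz -33
1.7 tool dx -43 dz -38
1.55 tool dx -55 dz -41
1.4 tool dx -66 dz -42
1.25 tool dx -78 dz -42
1.1 tool dx -90 dz -40
0.95 tool dx -101 dz -36
0.8 tool dx -111 dz -30
0.65 tool dx -121 dz -23
0.5 tool dx -129 dz -15
0.35 tool dx -136 dz -5
0.2 tool dx -141 dz 5
0.05 tool dx -145 dz 16
-0.1 tool dx -147 dz 28
-0.25 tool dx -148 dz 39
```

```bash
python3 -m pendant '[-6,0,-10,0,0,0,-1,-14,0,-19,0,0,0,-1,-23,0,-27,0,0,0,-1,-33,0,-33,0,0,0,-1,-43,0,-38,0,0,0,-1]'; python3 -m pendant '[-12,0,-3,0,0,0,-1,-23,0,-4,0,0,0,-1,-35,0,-4,0,0,0,-1,-47,0,-2,0,0,0,-1,-58,0,2,0,0,0,-1]'; python3 plan.py c -.053 .001 .141 180; python3 lat.py
```

```text
t: 45.3
ee_pos: [0.4523, 0.0351, 0.1435]
orientation: [-3.141, -0.001, -3.008]
contact_force: [-0.0, 2.6, -7.0]
gripper_width: 0.0121
grasp_force: 29.2
t: 45.92
ee_pos: [0.5118, 0.0429, 0.1418]
orientation: [-3.141, 0.003, -3.008]
contact_force: [-0.2, -0.3, 5.6]
gripper_width: 0.0118
grasp_force: 29.2
t45.9 tcp [0.5118 0.0429 0.1418] rpy [-180.     0.2 -172.3] -> d [2.5 0.4 0.8] w [-0.   0.2 -0. ] F [-0.2 -0.3  5.6] wd 0.0118 g 29.2
top org/red 12 [235. 240.] med [-0.0562  0.0961  0.0548] min [-0.0703  0.0925  0.0482] max [-0.0492  0.0986  0.0575]
scene org/red 7 [298. 194.] med [-0.0611  0.0022  0.1124] min [-0.0666 -0.0062  0.0957] max [-0.0584  0.0084  0.1151]
scene org/red 42 [321. 229.] med [-0.0599  0.0929  0.0551] min [-0.0721  0.0838  0.0505] max [-0.0494  0.1002  0.0575]
```

```bash
python3 -m pendant '[-10,0,6,0,0,0,-1,-19,0,13,0,0,0,-1,-27,0,21,0,0,0,-1,-34,0,31,0,0,0,-1,-39,0,41,0,0,0,-1]'; python3 -m pendant '[-4,0,11,0,0,0,-1,-6,0,22,0,0,0,-1,-7,0,33,0,0,0,-1,-7,0,33,0,0,0,-1,-7,0,33,0,0,0,-1]'; python3 plan.py c -.006 .001 .065 180; python3 - <<'E'
from h import *
s=snap('scene');cv2.imwrite('pics/s8.png',cv2.resize(cv2.cvtColor(s['img'][150:270,220:380],cv2.COLOR_RGB2BGR),(640,480),interpolation=2))
E
```

```text
t: 46.65
ee_pos: [0.5492, 0.048, 0.0998]
orientation: [-3.141, 0.002, -3.008]
contact_force: [5.3, 0.0, 5.8]
gripper_width: -0.0
grasp_force: 1.5
t: 47.28
ee_pos: [0.555, 0.0488, 0.0672]
orientation: [-3.141, -0.0, -3.008]
contact_force: [2.3, 0.1, 1.1]
gripper_width: 0.0
grasp_force: 1.7
t47.3 tcp [0.555  0.0488 0.0672] rpy [-180.    -0.  -172.3] -> d [-0.9  0.4  2.2] w [-0. -0. -0.] F [2.3 0.1 1.1] wd 0.0 g 1.7
```

View pics/s8.png

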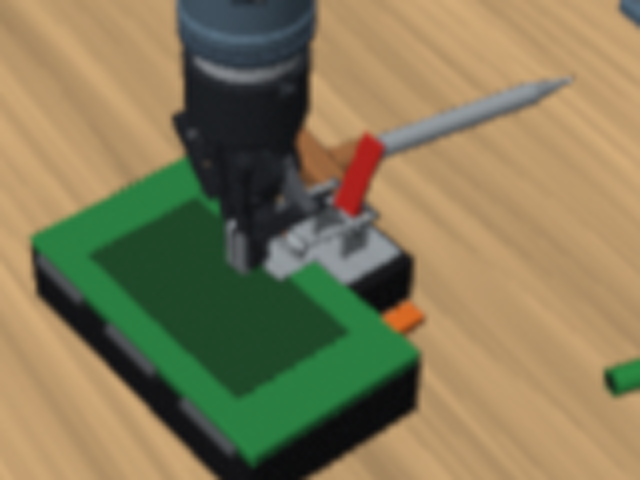

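The pinch was lost on the way over: the fingers are shut at (240,250). I'll lift straight up and look.

```bash
python3 -m pendant '[-4,0,0,0,0,0,-1,-10,0,-20,0,0,0,-1,-20,0,-80,0,0,0,-1,-80,0,-120,0,0,0,-1,-140,0,-120,0,0,0,-1]';python3 -m pendant '[0,0,0,0,0,0,-0.2,0,0,0,0,0,0,-0.2,0,0,0,0,0,0,-0.2,0,0,0,0,0,0,-0.2,0,0,0,0,0,0,-0.2]'; python3 lat.py; python3 lid.py; python3 - <<'E'
from h import *
s=snap('scene');a=cv2.resize(cv2.cvtColor(s['img'][160:240,270:350],cv2.COLOR_RGB2BGR),(390,390),interpolation=2)
s=snap('top');b=cv2.resize(cv2.cvtColor(s['img'][190:285,225:320],cv2.COLOR_RGB2BGR),(390,390),interpolation=2)
cv2.imwrite('pics/s9.png',cv2.hconcat([a,b]))
E
```

```text
t: 47.95
ee_pos: [0.6902, 0.0673, 0.1909]
orientation: [3.141, 0.004, -3.008]
contact_force: [1.3, -0.3, -0.2]
gripper_width: -0.0001
grasp_force: 0.0
t: 48.58
ee_pos: [0.6877, 0.0669, 0.1871]
orientation: [3.142, -0.0, -3.008]
contact_force: [0.1, -0.8, -0.7]
gripper_width: 0.0342
grasp_force: 0.0
scene org/red 121 [310. 193.] med [-0.0986  0.0028  0.0931] min [-0.1145 -0.0117  0.0671] max [-0.0858  0.0127  0.1164]
scene org/red 11 [285. 206.] med [-0.0154  0.0016  0.0971] min [-0.0228 -0.0054  0.0881] max [-0.0135  0.0075  0.1008]
scene org/red 43 [321. 229.] med [-0.0608  0.0923  0.055 ] min [-0.0719  0.0835  0.0481] max [-0.0505  0.1004  0.0583]
lid n 2964 slope 0.002644390670329327 z at front 0.05553469623493392 at hinge 0.05517770349443946
```

View pics/s9.png

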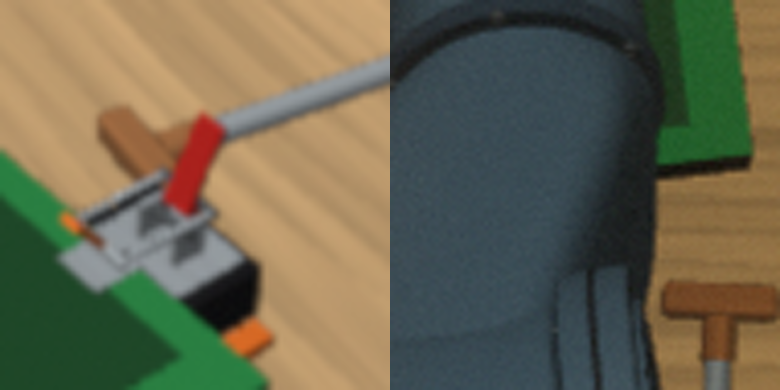

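The top view is hidden by the arm. In the scene view the lever has been dragged forward to about 1.1 rad (205,160 in the left crop). The bar rests on the keeper's lip, with the tab at (72,225). Pushing the lever back up from the front will carry the bar past the lip so that it drops.

```bash
python3 -m pendant '[60,0,0,0,0,0,-1,120,0,0,0,0,0,-1,180,0,0,0,0,0,-1,240,0,0,0,0,0,-1,279,0,0,0,0,0,-1]';python3 -m pendant '[0,0,20,0,0,0,-1,0,0,50,0,0,0,-1,0,0,80,0,0,0,-1,0,0,80,0,0,0,-1,0,0,80,0,0,0,-1]'; python3 plan.py c -.089 .001 .105 180; python3 lat.py
```

```text
t: 49.45
ee_pos: [0.4088, 0.0292, 0.1868]
orientation: [3.142, -0.001, -3.008]
contact_force: [0.0, 0.1, -0.4]
gripper_width: 0.0
grasp_force: 0.0
t: 50.08
ee_pos: [0.4123, 0.0298, 0.1077]
orientation: [3.142, 0.001, -3.008]
contact_force: [-0.9, -0.9, 0.2]
gripper_width: 0.0003
grasp_force: 0.0
t50.1 tcp [0.4123 0.0298 0.1077] rpy [ 1.800e+02  1.000e-01 -1.723e+02] -> d [-61.9   0.1   2.8] w [ 0.   0.1 -0. ] F [-0.9 -0.9  0.2] wd 0.0003 g 0.0
top org/red 7 [267. 217.] med [-0.0159 -0.0009  0.0968] min [-0.0177 -0.0041  0.055 ] max [-0.0045  0.0075  0.102 ]
top org/red 49 [237. 240.] med [-0.0605  0.09    0.055 ] min [-0.0721  0.0828  0.0376] max [-0.0485  0.0999  0.0609]
scene org/red 122 [310. 193.] med [-0.0998  0.0019  0.0918] min [-0.1137 -0.0116  0.0667] max [-0.0853  0.0132  0.118 ]
scene org/red 11 [285. 206.] med [-0.0151  0.0008  0.0973] min [-0.0198 -0.0061  0.0926] max [-0.0135  0.0099  0.1008]
scene org/red 43 [321. 229.] med [-0.0604  0.093   0.055 ] min [-0.0717  0.0821  0.0509] max [-0.0483  0.0997  0.0586]
```

```bash
python3 -m pendant '[-12,0,0,0,0,0,-1,-24,0,0,0,0,0,-1,-36,0,0,0,0,0,-1,-46,0,0,0,0,0,-1,-55,0,0,0,0,0,-1]';python3 -m pendant '[-6,0,0,0,0,0,-1,-7,0,0,0,0,0,-1,-7,0,0,0,0,0,-1,-7,0,0,0,0,0,-1,-7,0,0,0,0,0,-1]'; python3 plan.py c -.089 .001 .105 180; python3 lat.py; python3 lid.py
```

```text
t: 50.8
ee_pos: [0.4667, 0.0371, 0.1067]
orientation: [-3.142, -0.0, -3.008]
contact_force: [-1.4, -1.3, 1.2]
gripper_width: 0.0002
grasp_force: 0.9
t: 51.42
ee_pos: [0.4732, 0.0381, 0.107]
orientation: [3.142, 0.001, -3.008]
contact_force: [-0.3, -0.7, -0.4]
gripper_width: -0.0001
grasp_force: 0.0
t51.4 tcp [0.4732 0.0381 0.107 ] rpy [ 180.     0.  -172.3] -> d [-0.4  0.   2. ] w [ 0.  0. -0.] F [-0.3 -0.7 -0.4] wd -0.0001 g 0.0
top org/red 43 [237. 240.] med [-0.0602  0.0905  0.0549] min [-0.0716  0.0842  0.0499] max [-0.0489  0.0981  0.0592]
scene org/red 77 [303. 196.] med [-0.0748  0.0046  0.0983] min [-0.0858 -0.0076  0.071 ] max [-0.0675  0.0131  0.1212]
scene org/red 28 [282. 214.] med [-0.008   0.0007  0.0732] min [-0.0212 -0.0235  0.0571] max [0.0001 0.0095 0.078 ]
scene org/red 43 [321. 229.] med [-0.0608  0.0934  0.0543] min [-0.072   0.0836  0.0487] max [-0.0493  0.0998  0.059 ]
lid n 2972 slope 0.0008680518975683566 z at front 0.0552295860017065 at hinge 0.05511239899553477
```

The loop tab now sits low (top 78 mm, x≈0), which matches the bar lying behind the keeper at 59 mm with the lever at about 1.75. Now I go over to the lever's lid side and sweep it down.

```bash
python3 -m pendant '[3,0,-25,0,0,0,-1,0,0,-60,0,0,0,-1,-25,0,-60,0,0,0,-1,-46,0,-60,0,0,0,-1,-46,0,-50,0,0,0,-1]';python3 -m pendant '[0,0,20,0,0,0,-1,0,0,40,0,0,0,-1,0,0,53,0,0,0,-1,0,0,53,0,0,0,-1,0,0,53,0,0,0,-1]'; python3 plan.py c -.0628 .001 .103 180; python3 - <<'E'
from h import *
s=snap('wrist','w10.png')
E
```

```text
t: 52.2
ee_pos: [0.5202, 0.0445, 0.1571]
orientation: [3.142, 0.003, -3.008]
contact_force: [-1.2, -0.5, -0.1]
gripper_width: 0.0
grasp_force: 0.0
t: 52.82
ee_pos: [0.5188, 0.0441, 0.1043]
orientation: [-3.142, 0.001, -3.008]
contact_force: [0.4, 1.2, 0.2]
gripper_width: -0.0002
grasp_force: 0.0
t52.8 tcp [0.5188 0.0441 0.1043] rpy [-180.     0.  -172.3] -> d [19.4  0.1  1.3] w [-0.  0. -0.] F [0.4 1.2 0.2] wd -0.0002 g 0.0
```

View pics/w10.png

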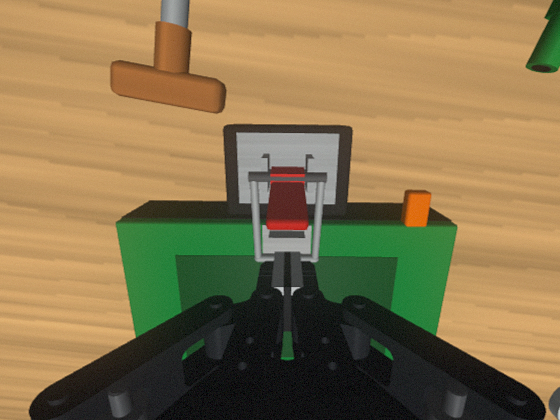

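The bar at (287,259) lies beyond the keeper, and the lever at (287,200) stands in front of the fingers. I'm sweeping it down.

```bash
python3 -m pendant '[10,0,1,0,0,0,-1,20,0,1,0,0,0,-1,31,0,0,0,0,0,-1,42,0,2,0,0,0,-1,53,0,6,0,0,0,-1]'; python3 plan.py c -.0964 .001 .098 180;python3 lat.py; python3 -m pendant '[5,0,3,0,0,0,-1,9,0,7,0,0,0,-1,13,0,11,0,0,0,-1,17,0,16,0,0,0,-1,17,0,16,0,0,0,-1]'; python3 plan.py c -.113 .001 .083 180; python3 lat.py; python3 lid.py
```

```text
t: 53.5
ee_pos: [0.4657, 0.0371, 0.098]
orientation: [3.141, 0.001, -3.008]
contact_force: [1.9, 1.1, -0.4]
gripper_width: 0.0001
grasp_force: 1.0
t53.5 tcp [0.4657 0.0371 0.098 ] rpy [ 1.800e+02  1.000e-01 -1.723e+02] -> d [-0.5  0.  -0. ] w [ 0.   0.1 -0. ] F [ 1.9  1.1 -0.4] wd 0.0001 g 1.0
top org/red 49 [237. 240.] med [-0.0603  0.0903  0.0549] min [-0.0717  0.0829  0.0374] max [-0.049   0.1     0.0591]
scene org/red 91 [310. 196.] med [-0.0973  0.007   0.0832] min [-0.1211 -0.0134  0.064 ] max [-0.0857  0.0368  0.1511]
scene org/red 21 [286. 211.] med [-0.0178  0.0019  0.0767] min [-0.0329 -0.0228  0.0534] max [-0.0126  0.0101  0.0828]
scene org/red 44 [321. 230.] med [-0.0605  0.0934  0.0545] min [-0.0717  0.0818  0.0474] max [-0.0502  0.0997  0.0575]
t: 54.22
ee_pos: [0.4485, 0.0347, 0.0813]
orientation: [-3.141, -0.001, -3.008]
contact_force: [0.3, -0.4, -0.3]
gripper_width: 0.0001
grasp_force: 0.0
t54.2 tcp [0.4485 0.0347 0.0813] rpy [-1.800e+02 -1.000e-01 -1.723e+02] -> d [-1.3  0.1 -1.7] w [-0.  -0.1 -0. ] F [ 0.3 -0.4 -0.3] wd 0.0001 g 0.0
top org/red 49 [237. 240.] med [-0.0618  0.0896  0.0547] min [-0.0731  0.0827  0.0477] max [-0.049   0.0981  0.0582]
scene org/red 93 [314. 196.] med [-0.108   0.0063  0.073 ] min [-0.139  -0.0093  0.062 ] max [-0.0902  0.0361  0.1357]
scene org/red 10 [287. 210.] med [-0.0224  0.0011  0.0797] min [-0.0292 -0.0041  0.0739] max [-0.0197  0.007   0.0825]
scene org/red 44 [321. 230.] med [-0.0611  0.0932  0.0543] min [-0.0731  0.0836  0.0491] max [-0.0501  0.1004  0.0575]
lid n 3008 slope 0.0005323405876500239 z at front 0.05513489241921718 at hinge 0.05506302643988442
```

```bash
python3 -m pendant '[3,0,5,0,0,0,-1,5,0,11,0,0,0,-1,7,0,17,0,0,0,-1,7,0,22,0,0,0,-1,7,0,25,0,0,0,-1]'; python3 plan.py c -.120 .001 .061 180; python3 lat.py; python3 lid.py
```

```text
t: 55.0
ee_pos: [0.4419, 0.0338, 0.0595]
orientation: [3.141, -0.002, -3.008]
contact_force: [-21.1, -1.6, 89.7]
gripper_width: 0.0003
grasp_force: 45.1
t55.0 tcp [0.4419 0.0338 0.0595] rpy [ 1.800e+02 -1.000e-01 -1.724e+02] -> d [-1.   0.1 -1.5] w [ 0.  -0.1 -0.1] F [-21.1  -1.6  89.7] wd 0.0003 g 45.1
top org/red 50 [237. 240.] med [-0.0604  0.0902  0.054 ] min [-0.0715  0.0828  0.0359] max [-0.0488  0.1001  0.0608]
scene org/red 73 [314. 200.] med [-0.1113  0.0061  0.0595] min [-0.1499 -0.0136  0.0531] max [-0.0934  0.0159  0.0834]
scene org/red 7 [287. 208.] med [-0.0232  0.0012  0.0859] min [-0.0245 -0.0023  0.0847] max [-0.0204  0.0078  0.0887]
scene org/red 43 [321. 229.] med [-0.0608  0.0939  0.0548] min [-0.0711  0.0833  0.0501] max [-0.0501  0.1004  0.0572]
lid n 3002 slope -0.0008417750775349944 z at front 0.0550500030357392 at hinge 0.05516364267120643
```

```bash
python3 -m pendant '[0,0,-6,0,0,0,-1,0,0,-20,0,0,0,-1,0,0,-60,0,0,0,-1,0,0,-110,0,0,0,-1,0,0,-150,0,0,0,-1]';python3 -m pendant '[0,50,0,0,0,0,-1,0,110,0,0,0,0,-1,0,170,0,0,0,0,-1,0,220,0,0,0,0,-1,0,220,0,0,0,0,-1]'; python3 lat.py; python3 lid.py; python3 - <<'E'
from h import *
s=snap('scene');a=cv2.resize(cv2.cvtColor(s['img'][160:250,250:340],cv2.COLOR_RGB2BGR),(390,390),interpolation=2)
s=snap('top');b=cv2.resize(cv2.cvtColor(s['img'][190:285,225:320],cv2.COLOR_RGB2BGR),(390,390),interpolation=2)
cv2.imwrite('pics/s11.png',cv2.hconcat([a,b]))
from plan import CO,CR
P=cloud(s);Q=P.copy();Q[...,:2]=(P[...,:2]-CO)@CR
m=(np.abs(Q[...,1])<.008)&(Q[...,0]>-.155)&(Q[...,0]<-.105)&(Q[...,2]>.05);q=Q[m];a=np.polyfit(q[:,0],q[:,2],1);print('lever top slope',-a[0],'z at tip',np.polyval(a,-.14))
E
```

```text
t: 55.78
ee_pos: [0.4423, 0.0338, 0.2088]
orientation: [-3.142, 0.001, -3.008]
contact_force: [-0.3, 0.7, 0.3]
gripper_width: 0.0002
grasp_force: 0.0
t: 56.4
ee_pos: [0.4115, 0.2561, 0.207]
orientation: [3.14, -0.0, -3.001]
contact_force: [0.0, -1.0, -0.4]
gripper_width: -0.0001
grasp_force: 0.0
top org/red 10 [268. 220.] med [-0.0236  0.0002  0.0851] min [-0.0248 -0.0053  0.0623] max [-0.0164  0.0058  0.0877]
top org/red 51 [237. 240.] med [-0.061   0.0901  0.0547] min [-0.0726  0.0824  0.0357] max [-0.0484  0.1001  0.0602]
top org/red 152 [273. 258.] med [-0.122   0.0009  0.0597] min [-0.1495 -0.0088  0.0391] max [-0.0908  0.0112  0.0672]
scene org/red 102 [314. 199.] med [-0.1195  0.0017  0.0596] min [-0.1493 -0.0144  0.0508] max [-0.0929  0.0131  0.0624]
scene org/red 8 [287. 208.] med [-0.0219  0.0016  0.0848] min [-0.0259 -0.0042  0.0826] max [-0.0204  0.008   0.0875]
scene org/red 44 [321. 230.] med [-0.0601  0.0933  0.0547] min [-0.0718  0.0838  0.0484] max [-0.0503  0.1008  0.0585]
lid n 3022 slope -0.0009130282166711658 z at front 0.055004093822504305 at hinge 0.05512735263175491
lever top slope -0.01192700922233038 z at tip 0.05982588323741287
```

View pics/s11.png

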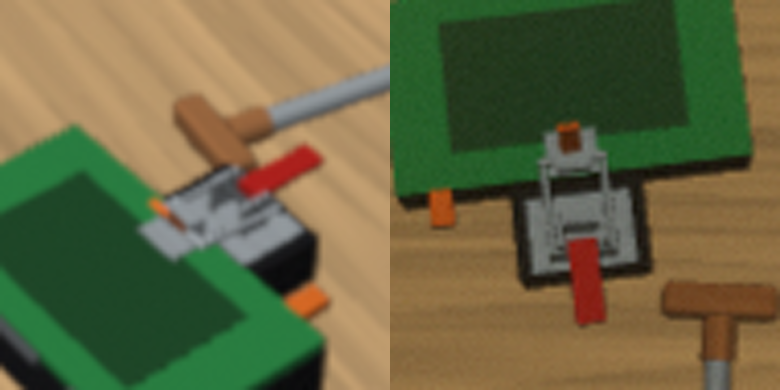

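Lever flat (slope about 0.01 rad), lid shut, and the tab height (85–88 mm) matches the bar being under the lip. The robot is clear, so I'm handing in.

```bash
python3 -c "
from bench import manip
print(manip.hand_in())"
```

```text
the job is handed in; nothing more can be done
None
```

The job is handed in: by my last camera checks all four nozzles were fully home, the lid shut, the loop hooked behind the keeper and the lever flat. The pinch on the loop slipped once, leaving the bar on the keeper's lip until I pushed the lever back up and it dropped behind. The hand-in returned no verdict.

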